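Make up two microscope accessory kits

ROBOT

A 6-joint arm with a two-finger parallel gripper is mounted at the origin on the work surface. World frame = base frame: x ahead of the robot, y to its left, z up, the work surface at z = 0. Lengths are in m, angles in rad, forces in N, time in s.
With the tool pointing down it reaches from about 0.15 to 0.775 m from the base axis. Payload 6.1 kg.
Tool frame: the origin (TCP) lies midway between the tips of the shut fingers; the grasp point (between the pads) lies 19 mm behind it (ctrl.pinch_z is the distance from the TCP to the grasp point, in m); z points along the fingers, y is the direction in which the jaws open and shut (so a half turn about z gives the same grasp; the last joint's range is limited). The gripper opens to 85 mm and grips with 20 to 120 N. Pads are 22 mm wide; open, the fingers measure 114 mm over their backs; the gripper's body (76 mm by 85 mm) begins 54 mm behind the grasp point. The pads swing forward as they close: fully open they stand 13 mm farther back than shut.
Start: joints at [-1.129, 0.126, -0.04, 1.405, 0, 1.571], TCP at [0.224, -0.475, 0.231] pointing down, gripper open.
Joint ranges: [-2.72, 2.72], [-0.95, 1.95], [-1.27, 1.35], [-1.78, 2.02], [-1.46, 1.47], [-3.14, 3.14]. Speed limits (rad/s): [2.39, 2.39, 3.01, 3.14, 3.14, 3.14].

INTERFACE

Orientations are given as a unit quaternion [x, y, z, w].
In Python, from rig import status, imaging, job, ctrl gives the robot as it stands.
- The arm moves only by the tool servo_tool, never from a script. Its argument "targets" is a list of rows, each an object with "linear": the shift along the tool's x, y, z in mm, a list of three; "angular": the turn, a rotation vector about the tool's x, y, z in degrees, a list of three; "claw": the finger opening in mm, from 0 to 85.4. A call has 1 to 12 rows; each row is the pose to reach, as a shift and turn from the pose measured when the call began, along the tool's axes at that moment; what a row does not reach only later rows make up. A row lasts 1/10 s, in which the tool goes at most 50 mm and 8.59 degrees, less where a joint would pass 70% of its speed; a pose out of reach is approached as far as the arm can. A call with a gripper value outside its range is refused whole. The fingers move at their own pace and stop on an object; "force" is the grip in N (left out, the last holds). Time passes only in rows, so rows that repeat a pose let the fingers close. It gives the time, the measured TCP pose, the force and the opening at its end, in the units of the state.
- status.sense(): the state, without advancing time (a new reading comes with each control period).
- imaging.snapshot(name): name is "scene" or "top" or "wrist"; returns (picture, depth): 384x512x3 uint8, red, green, blue; 384x512 float32, m along the optical axis (not along the pixel's ray), 0 where there is no reading.
- imaging.camera_params(name): a dict with "fx", "fy", "cx", "cy" (pixels), "D" ([k1, k2, p1, p2, k3] as OpenCV has them; the pictures are not rectified), "world_from_camera" (4x4, takes a point from camera to world coordinates); the wrist camera has in their place "hand_eye" (4x4, takes a point from camera to tool coordinates, whose origin is the TCP and whose axes are the flange's). Camera axes: x right, y up, looking along -z (the intrinsics and any distortion apply to the point x, -y, -z); pixel columns grow to the right and rows downward; lengths in m; the calibration is good to about 2 mm. A picture is of the moment at which its call begins: read the wrist's pose just before it. camera_params takes no time and is no camera call.
- job.sign_off(): hands the job in, once; it reports no verdict.
The state is a dict: "time_s": time; "qpos": joint angles; "qd": joint speeds; "effort": joint torques, N m; "position": TCP position; "orientation": TCP orientation; "wrist_force": force on the tool from outside, world axes, zero at the start; "wrist_torque": the same for the moment, N m; "finger_gap": finger opening in m.
Only numpy, scipy, OpenCV 4.12 (cv2) and the standard library are available. Lean on these libraries where they do the work, as an engineer would, in place of code of your own. Each camera call takes 0.05 s, during which the arm holds its last target.

TASK

Make up the two microscope accessory kits from the loose stock on the bench. In the tray with the dark metal tube, drop the ring with the small hole into the tube first and the ring with the large hole on top of it, both lying flat, and stand the slim tall objective upright inside that tray's round collar. In the other tray, stand the squat objective upright inside the round collar and lay the lidded chamber slide flat, right way up, in the oblong bay; leave the tip box, the jar and the tube rack where they are.

Things in the scene. Friction and masses are not known exactly. Their poses are not given: they have to be found in the camera images.
- ring_small_hole: Loose flat aluminium ring, outside diameter 52 mm, 12 mm thick, small central hole of 12 mm diameter. Lies flat on the bench. Origin: centre of its underside, z along the ring's axis (up). About 60 g.
- ring_large_hole: Loose flat aluminium ring, outside diameter 52 mm, 12 mm thick, large central hole of 34 mm diameter. Lies flat on the bench. Origin: centre of its underside, z along the ring's axis (up). About 40 g.
- objective_slim: Loose slim tall microscope objective, silvery metal with a black band, standing upright nose up: straight barrel of 28 mm diameter up to 44 mm, then a cone to a 14 mm nose at 62 mm height. Origin: centre of its underside, z up. About 110 g.
- objective_squat: Loose squat wide microscope objective, silvery metal with a black band, standing upright nose up: straight barrel of 48 mm diameter up to 27 mm, then a cone to a 30 mm nose at 38 mm height. Origin: centre of its underside, z up. About 130 g.
- chamber_slide: Loose chamber slide, lying flat: grey base plate 76 x 26 x 4 mm, on it a white lidded box 66 x 26 mm up to 18 mm above the bench, three thin grey lines across the lid. Origin: centre of its underside; x along its 76 mm length, y along its 26 mm width, z up. About 30 g.
- tray_tube: Fixed white tray 176 (x) x 84 (y) mm, floor 3 mm thick, no rim. Origin: centre of its underside, z up. At x = -48, y = 0: dark metal tube on the floor, open on top, bore 58 mm up to 19 mm above the bench, then flaring to a mouth 68 inside, 76 outside at 29 mm. At x = +50, y = 0: low white collar for the slim objective, inside diameter 52, wall 3, top 10 mm above the bench.
- tray_flat: Fixed white tray, x from -66 to +94 mm, 106 mm wide (y), floor 3 mm thick. Origin on its underside, z up. Oblong bay for the slide centred at x = -36, y = 0: inside 48 (x) x 98 (y) mm, wall 4, top 10 mm above the bench. At x = +53, y = 0: low round white collar for the squat objective, inside diameter 70, wall 3, top 10 mm above the bench.
- tip_box: Bystander: closed pipette-tip box, white with a grey lid, 85 (x) x 120 (y) x 58 mm high, loose. Origin: centre of its underside.
- jar: Bystander: closed amber glass jar, 60 mm diameter, 65 mm high, loose. Origin: centre of its underside.
- tube_rack: Bystander: white rack of small tubes, 70 (x) x 110 (y) mm, 38 mm high, loose. Origin: centre of its underside.
There are look-alikes about, which are no part of the job. What is shaped like the ring_large_hole but orange is not meant.

How it is judged:
At the end, for the whole second after the job is handed in: Small-hole ring flat at the bottom of the tube, large-hole ring flat on it (centred to 5 mm); each objective upright on the floor in its collar (14 mm), slide flat in its bay (15 mm); heights to 4 mm, tilts under 0.12 rad, all at rest; bystanders moved under 30 mm (x of ring_small_hole in the frame of tray_tube between -0.053 and -0.043 m and y of ring_small_hole in the frame of tray_tube between -0.005 and 0.005 m and z of ring_small_hole in the frame of tray_tube between -0.001 and 0.007 m and angle between each of ring_small_hole, ring_large_hole, objective_slim, objective_squat, chamber_slide's own z axis and vertical below 0.12 rad and linear speed of each of ring_small_hole, ring_large_hole, objective_slim, objective_squat, chamber_slide below 0.02 m/s and angular speed of each of ring_small_hole, ring_large_hole, objective_slim, objective_squat, chamber_slide below 0.3 rad/s and x of ring_large_hole in the frame of tray_tube between -0.053 and -0.043 m and y of ring_large_hole in the frame of tray_tube between -0.005 and 0.005 m and z of ring_large_hole in the frame of tray_tube between 0.011 and 0.019 m and x of objective_slim in the frame of tray_tube between 0.036 and 0.064 m and y of objective_slim in the frame of tray_tube between -0.014 and 0.014 m and z of objective_slim in the frame of tray_tube between -0.001 and 0.007 m and x of objective_squat in the frame of tray_flat between 0.0395 and 0.0665 m and y of objective_squat in the frame of tray_flat between -0.0135 and 0.0135 m and z of objective_squat in the frame of tray_flat between -0.001 and 0.007 m and x of chamber_slide in the frame of tray_flat between -0.051 and -0.021 m and y of chamber_slide in the frame of tray_flat between -0.015 and 0.015 m and z of chamber_slide in the frame of tray_flat between -0.001 and 0.007 m and distance of each of tip_box, jar, tube_rack from where it was at the start of the episode below 0.03 m); the robot touches nothing.
It fails at once if the tip box is pushed away (more than 30 mm) (distance of tip_box from where it was at the start of the episode above 0.03 m).
It fails at once if the jar is pushed away (more than 30 mm) (distance of jar from where it was at the start of the episode above 0.03 m).
It fails at once if the tube rack is pushed away (more than 30 mm) (distance of tube_rack from where it was at the start of the episode above 0.03 m).
It also fails if it takes over 115 s, if anything falls off the work surface, if the arm or the gripper's body presses on something with over 40 N, if the wrist force passes 120 N, or if a joint passes its speed limit or range.

## Working session

There is one attempt and no reset: what is moved stays moved. The work goes in short steps, Python scripts to look and compute and a tool call to move; the robot and the scene stay as the last step left them, time stands still between calls to the robot, and variables do not carry over. Pictures are saved under pics/ and viewed, and the job is handed in when it is done.

Besides the shell and the picture viewer there is one more tool, called by a JSON object that holds its "op" and its "data". servo_tool: Moves the arm, as the interface text tells. Its arguments: {"type":"object","properties":{"targets":{"type":"array"},"force":{"type":"number"}},"required":["targets"]}

```bash
ls; mkdir -p pics; python3 - <<'E'
from rig import status, imaging, job, ctrl
import cv2,numpy as np
s=status.sense()
print({k:np.round(v,3).tolist() for k,v in s.items()}, ctrl.pinch_z)
for n in ["scene","top","wrist"]:
    p,d=imaging.snapshot(n); cv2.imwrite(f"pics/{n}0.png",p[:,:,::-1]); np.savez(f"{n}0.npz",p=p,d=d)
    c=imaging.camera_params(n); print(n,{k:np.round(v,4).tolist() for k,v in c.items()})
E
```

```text
pics
{'time_s': 0.0, 'qpos': [-1.129, 0.126, -0.041, 1.405, -0.0, 1.571], 'qd': [0.0, -0.0, 0.001, 0.001, -0.001, -0.0], 'effort': [-0.001, -43.591, 35.292, 0.017, -0.0, 0.0], 'position': [0.224, -0.474, 0.231], 'orientation': [0.976, 0.219, -0.0, -0.001], 'wrist_force': [0.122, 0.284, -0.125], 'wrist_torque': [-0.007, -0.051, 0.002], 'finger_gap': 0.085} 0.0187
scene {'fx': 449.474, 'fy': 449.474, 'cx': 254.003, 'cy': 195.1015, 'D': [0.0325, 0.0, 0.0, 0.0, 0.0], 'world_from_camera': [[-0.3525, -0.7887, 0.5037, 1.2226], [0.9358, -0.2934, 0.1955, 0.3734], [-0.0064, 0.5403, 0.8414, 1.159], [0.0, 0.0, 0.0, 1.0]]}
top {'fx': 499.1138, 'fy': 499.1138, 'cx': 255.6682, 'cy': 187.6098, 'D': [-0.0291, 0.0, 0.0, 0.0, 0.0], 'world_from_camera': [[0.0072, 0.9936, -0.1128, 0.423], [-0.9999, 0.0083, 0.0098, 0.1007], [0.0106, 0.1127, 0.9936, 1.3988], [0.0, 0.0, 0.0, 1.0]]}
wrist {'fx': 300.5578, 'fy': 300.5578, 'cx': 254.7129, 'cy': 196.2588, 'D': [0.0114, 0.0, 0.0, 0.0, 0.0], 'hand_eye': [[0.0009, 0.9626, 0.2709, 0.0691], [1.0, -0.0008, -0.0005, -0.0004], [-0.0003, 0.2709, -0.9626, -0.1428], [0.0, 0.0, 0.0, 1.0]]}
```

View pics/scene0.png

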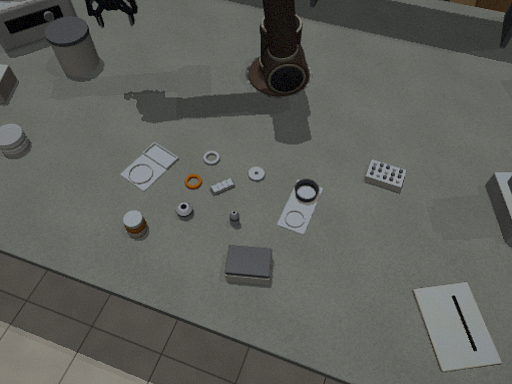

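View pics/top0.png

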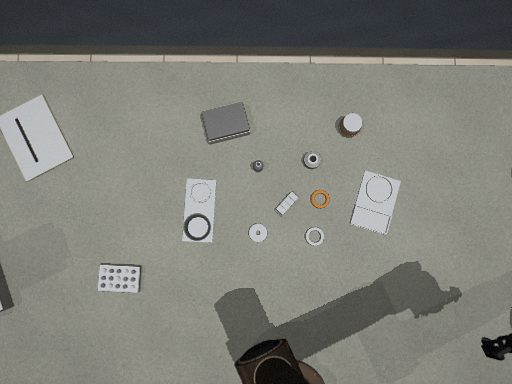

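View pics/wrist0.png

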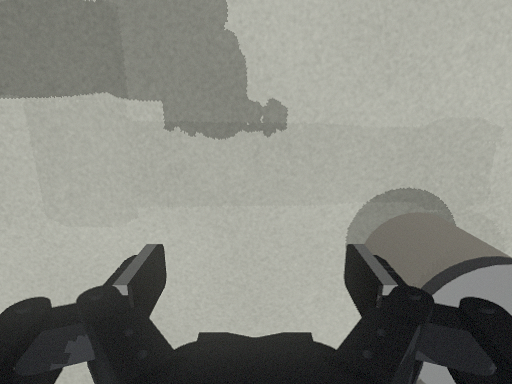

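The top view shows my candidates at these pixels:
- Silver large-hole ring at (314,236). The orange ring at (320,199) is the look-alike.
- Small-hole ring at (258,233).
- Slim objective at (258,166) and squat objective at (312,160).
- Slide at (287,203).
- Tube tray at (199,210), with its tube at (197,227) and collar at (201,192).
- Flat tray at (376,203), with its collar at (379,189) and bay at (371,219).

Other things that could be confused are the white-lidded jar at (351,124) and the white lidded pots at the left of the scene view.

```bash
cat > h.py <<'E'
import numpy as np, cv2
from scipy.spatial.transform import Rotation as R
from rig import status, imaging, ctrl
def cam(n, st=None):
    c=imaging.camera_params(n)
    K=np.array([[c['fx'],0,c['cx']],[0,c['fy'],c['cy']],[0,0,1.]])
    D=np.array(c['D'],float)
    if n=='wrist':
        T=np.eye(4); T[:3,:3]=R.from_quat(st['orientation']).as_matrix(); T[:3,3]=st['position']
        W=T@np.array(c['hand_eye'])
    else: W=np.array(c['world_from_camera'])
    return K,D,W
def ray(C,px):
    K,D,W=C
    u=cv2.undistortPoints(np.array(px,float).reshape(-1,1,2),K,D).reshape(-1,2)
    d=np.c_[u[:,0],-u[:,1],-np.ones(len(u))]@W[:3,:3].T
    return W[:3,3],d   # depth along optical axis = scale
def onplane(C,px,z):
    o,d=ray(C,px); return o+d*((z-o[2])/d[:,2])[:,None]
def depthpts(C,px,dep):
    o,d=ray(C,px); px=np.array(px).reshape(-1,2).astype(int); return o+d*dep[px[:,1],px[:,0]][:,None]
def tri(C1,p1,C2,p2):
    o1,d1=ray(C1,p1);o2,d2=ray(C2,p2);d1=d1[0]/np.linalg.norm(d1[0]);d2=d2[0]/np.linalg.norm(d2[0])
    s=np.linalg.lstsq(np.c_[d1,-d2],o2-o1,rcond=None)[0]
    a=o1+d1*s[0];b=o2+d2*s[1]; return (a+b)/2,np.linalg.norm(a-b)
def proj(C,P):
    K,D,W=C; q=(np.atleast_2d(P)-W[:3,3])@W[:3,:3]
    q=q*[1,-1,-1]; return cv2.projectPoints(q,np.zeros(3),np.zeros(3),K,D)[0].reshape(-1,2)
def snap(n,name):
    st=status.sense(); p,d=imaging.snapshot(n); cv2.imwrite(f"pics/{name}.png",p[:,:,::-1]); np.savez(name+".npz",p=p,d=d)
    return st,p,d
def yaw(st=None):
    st=st or status.sense(); x=R.from_quat(st['orientation']).as_matrix()[:,0]; return np.degrees(np.arctan2(x[1],x[0]))
def goto(xyz,yawdeg=None,st=None):
    """rel move tool frame in mm, deg"""
    st=st or status.sense(); Rt=R.from_quat(st['orientation'])
    lin=Rt.inv().apply(np.array(xyz)-st['position'])*1000
    y=np.radians(yaw(st) if yawdeg is None else yawdeg)
    T=np.array([[np.cos(y),np.sin(y),0],[np.sin(y),-np.cos(y),0],[0,0,-1.]])
    rv=np.degrees((Rt.inv()*R.from_matrix(T)).as_rotvec())
    print('lin',lin.round(1),'ang',rv.round(1)); return lin,rv
E
python3 - <<'E'
from h import *
t=np.load('top0.npz');C=cam('top');p=t['p'];d=t['d']
for n,c in dict(ringL=(314,236),orange=(320,199),ringS=(258,233),slim=(258,166),squat=(312,160),slide=(287,203),tube=(197,227),colS=(201,192),tray=(376,203),bay=(371,219),col=(379,189),box=(226,122),jar=(351,124),rack=(119,278)).items():
    q=depthpts(C,[c],d)[0]; print(n,q.round(4))
img=cv2.resize(p[90:300,80:420],None,fx=2.3,fy=2.3,interpolation=cv2.INTER_CUBIC);cv2.imwrite('pics/topcrop.png',img[:,:,::-1])
img=cv2.resize(np.load('scene0.npz')['p'][130:290,110:420],None,fx=2.5,fy=2.5,interpolation=cv2.INTER_CUBIC);cv2.imwrite('pics/scenecrop.png',img[:,:,::-1])
E
```

```text
ringL [ 0.447  -0.0766  0.0042]
orange [ 0.5514 -0.0953 -0.0045]
ringS [ 0.4544  0.0795 -0.0033]
slim [0.6335 0.0817 0.0636]
squat [ 0.6553 -0.0677  0.04  ]
slide [ 5.376e-01 -3.000e-04  1.710e-02]
tube [0.4695 0.2496 0.0042]
colS [ 0.5682  0.2409 -0.0011]
tray [ 0.5406 -0.2521  0.0038]
bay [ 0.4952 -0.2361  0.0083]
col [ 5.807e-01 -2.624e-01  3.000e-04]
box [0.7559 0.1703 0.0576]
jar [ 0.7523 -0.1726  0.0635]
rack [0.3294 0.4544 0.033 ]
```

View pics/topcrop.png

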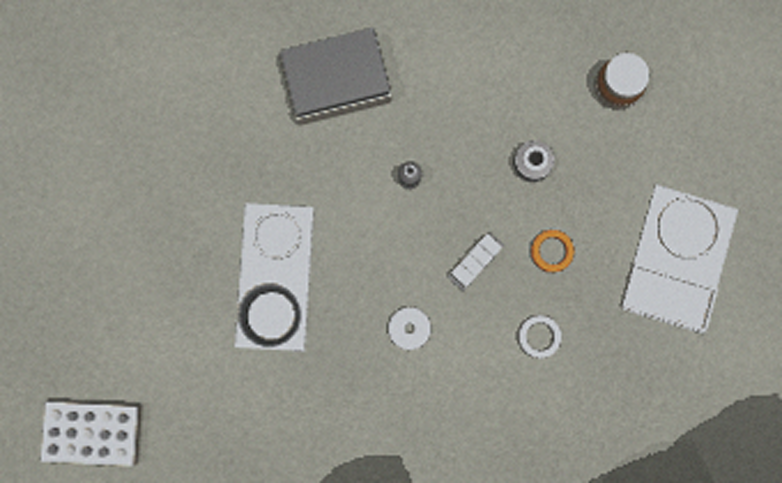

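View pics/scenecrop.png

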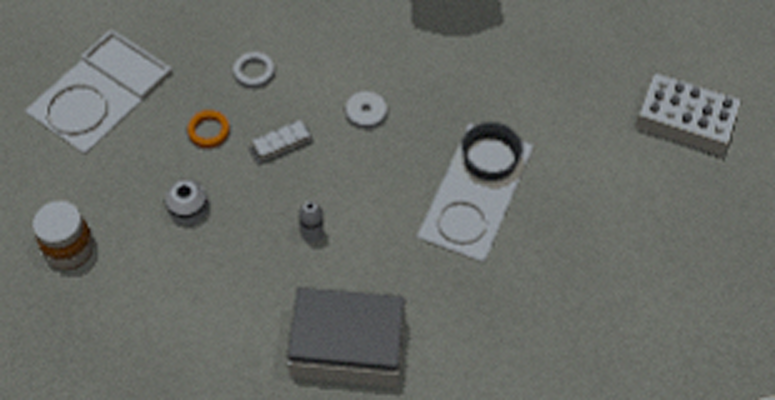

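```bash
python3 - <<'E'
from h import *
goto([0.47,-0.13,0.32],90)
w=np.load('wrist0.npz');d=w['d'];st=status.sense()
C=cam('wrist',st);T=R.from_quat(st['orientation'])
# finger pad tip in tool frame
for px in [(158,246),(150,250),(160,255),(350,247),(357,249),(160,285),(128,285),(350,285)]:
    q=depthpts(C,[px],d)[0]; print(px,(T.inv().apply(q-st['position'])*1000).round(1))
E
```

```text
lin [ 369.3 -206.3  -89. ] ang [ -0.1  -0.  -64.7]
(158, 246) [ 11.5 -43.3 -19.9]
(150, 250) [ 11.2 -45.8 -23.2]
(160, 255) [  6.7 -43.  -19.1]
(350, 247) [ 11.   42.2 -19.7]
(357, 249) [ 12.   43.9 -23.8]
(160, 285) [ -6.  -42.8 -23.2]
(128, 285) [ 11.6 -43.9 -51.2]
(350, 285) [ -5.2  42.2 -24.4]
```

{"op": "servo_tool", "data": {"targets": [{"linear": [369,-206,-89],"angular": [0,0,-64.7],"claw": 85},{"linear": [369,-206,-89],"angular": [0,0,-64.7],"claw": 85},{"linear": [369,-206,-89],"angular": [0,0,-64.7],"claw": 85},{"linear": [369,-206,-89],"angular": [0,0,-64.7],"claw": 85},{"linear": [369,-206,-89],"angular": [0,0,-64.7],"claw": 60},{"linear": [369,-206,-89],"angular": [0,0,-64.7],"claw": 60},{"linear": [369,-206,-89],"angular": [0,0,-64.7],"claw": 60},{"linear": [369,-206,-89],"angular": [0,0,-64.7],"claw": 60},{"linear": [369,-206,-89],"angular": [0,0,-64.7],"claw": 60},{"linear": [369,-206,-89],"angular": [0,0,-64.7],"claw": 60},{"linear": [369,-206,-89],"angular": [0,0,-64.7],"claw": 60},{"linear": [369,-206,-89],"angular": [0,0,-64.7],"claw": 60}]}}

```text
time_s: 1.35
position: [0.4693, -0.131, 0.3196]
orientation: [0.707, 0.707, -0.0, -0.001]
wrist_force: [0.1, -0.0, 0.2]
finger_gap: 0.06
```

```bash
python3 - <<'E'
from h import *
st,p,d=snap('wrist','w1'); print(np.round(st['qpos'],3), np.abs(st['qd']).max())
np.save('w1st.npy',np.r_[st['position'],st['orientation']])
E
```

```text
[-2.720e-01  7.300e-02  9.500e-02  1.595e+00  1.000e-03  1.299e+00] 0.015008971781418497
```

View pics/w1.png

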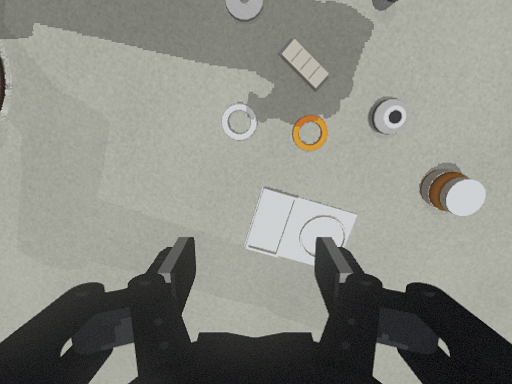

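{"op": "servo_tool", "data": {"targets": [{"linear": [200,0,0],"angular": [0,0,0],"claw": 60},{"linear": [200,0,0],"angular": [0,0,0],"claw": 60},{"linear": [200,0,0],"angular": [0,0,0],"claw": 60},{"linear": [200,0,0],"angular": [0,0,0],"claw": 60},{"linear": [200,0,0],"angular": [0,0,0],"claw": 60},{"linear": [200,0,0],"angular": [0,0,0],"claw": 60},{"linear": [200,0,0],"angular": [0,0,0],"claw": 60}]}}

```text
time_s: 2.1
position: [0.4694, 0.0675, 0.3199]
orientation: [0.708, 0.706, -0.0, -0.001]
wrist_force: [-0.4, -0.7, 0.4]
finger_gap: 0.0602
```

```bash
python3 - <<'E'
from h import *
st,p,d=snap('wrist','w2'); print(np.round(st['position'],3), np.abs(st['qd']).max(),st['finger_gap'])
np.save('w2st.npy',np.r_[st['position'],st['orientation']])
C=cam('wrist',st);T=R.from_quat(st['orientation'])
for y in range(234,262,3):
    print(y,[(T.inv().apply(depthpts(C,[(x,y)],d)[0]-st['position'])*1000).round(1).tolist() for x in (186,322)])
E
```

```text
[0.469 0.067 0.32 ] 0.016514162609613234 0.06019342660528866
234 [[-125.6, -113.0, 318.5], [-124.9, 111.3, 317.5]]
237 [[11.7, -32.3, -10.3], [12.0, 32.3, -10.9]]
240 [[11.0, -31.9, -12.2], [11.3, 31.9, -12.9]]
243 [[11.3, -31.0, -16.3], [11.9, 30.9, -17.3]]
246 [[11.0, -30.4, -18.9], [11.3, 30.5, -19.4]]
249 [[11.0, -29.8, -21.9], [10.4, 30.3, -20.4]]
252 [[9.9, -29.7, -22.6], [9.2, 30.2, -21.0]]
255 [[9.2, -29.4, -24.0], [8.4, 30.0, -22.4]]
258 [[7.2, -29.8, -22.9], [6.1, 30.5, -20.7]]
261 [[6.3, -29.6, -24.1], [5.4, 30.2, -22.2]]
```

View pics/w2.png

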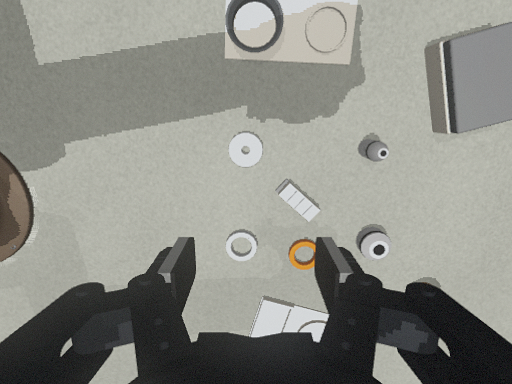

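```bash
cat >> h.py <<'E'
def world(C,d):
    h,w=d.shape; u,v=np.meshgrid(np.arange(w),np.arange(h)); o,dr=ray(C,np.c_[u.ravel(),v.ravel()])
    P=o+dr*d.ravel()[:,None]; P[d.ravel()<=0]=np.nan; return P.reshape(h,w,3)
def load(n):
    f=np.load(n+'.npz'); s=np.load(n+'st.npy'); st=dict(position=s[:3],orientation=s[3:]); C=cam('wrist',st); return C,f['p'],f['d'],world(C,f['d'])
E
python3 - <<'E'
from h import *
for n,seeds in dict(w1=dict(ringL=(225,121),squat=(380,116),slide=(305,63),bench=(200,180),jar=(468,196),wall=(280,250),tray=(300,212)),
                    w2=dict(ringS=(255,142),slim=(374,150),squat=(370,245),slide=(299,200),ringL=(228,245),bench=(330,130),tray=(300,50),tuber=(281,22))).items():
    C,p,d,P=load(n)
    print(n)
    for k,(x,y) in seeds.items():
        a=P[y-2:y+3,x-2:x+3,2]; print(k,p[y,x],(np.nanmedian(a)*1000).round(1),(np.nanstd(a)*1000).round(1))
    z=np.clip(P[:,:,2]*1000*4+60,0,255); z[np.isnan(z)]=0; cv2.imwrite(f'pics/z_{n}.png',z.astype(np.uint8))
E
```

```text
w1
ringL [205 208 210] 12.1 0.9
squat [177 177 178] 33.6 1.7
slide [148 145 141] 17.8 1.0
bench [173 174 164] 0.6 1.1
jar [206 209 212] 65.4 0.9
wall [206 210 212] 3.6 3.7
tray [206 209 211] 3.0 0.8
w2
ringS [215 217 219] 12.4 0.6
slim [140 139 138] 54.2 2.6
squat [197 199 198] 37.3 1.2
slide [214 217 219] 18.2 0.9
ringL [211 214 217] 12.5 0.8
bench [181 183 172] 0.3 0.9
tray [197 192 183] 3.2 0.8
tuber [86 86 87] 27.8 10.0
```

View pics/z_w1.png

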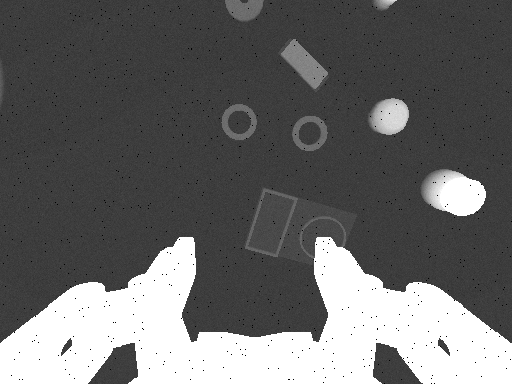

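View pics/z_w2.png

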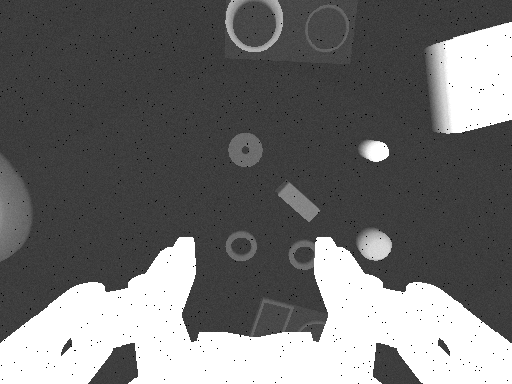

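```bash
cat >> h.py <<'E'
def pts(P,xy,r,z0,z1):
    m=(P[:,:,2]>z0)&(P[:,:,2]<z1)&(np.hypot(P[:,:,0]-xy[0],P[:,:,1]-xy[1])<r); m[232:]&=False
    return P[m]
def circ(q):
    """robust outer-circle: annulus fit by hull of pts"""
    (x,y),r=cv2.minEnclosingCircle((q[:,:2]*1000).astype(np.float32)); return np.r_[x,y,r*2].round(1), (q[:,:2].mean(0)*1000).round(1), (np.median(q[:,2])*1000).round(1),len(q)
E
python3 - <<'E'
from h import *
for n in ('w1','w2'):
    C,p,d,P=load(n); print(n)
    for k,xy,r,a,b in [('ringL',(.447,-.0766),.035,.008,.016),('ringS',(.4544,.0795),.035,.008,.016),('slimnose',(.633,.082),.025,.060,.070),('squatnose',(.655,-.068),.03,.0355,.045),('tube',(.4695,.2496),.06,.026,.033),('colS',(.568,.241),.034,.0075,.0125),('colQ',(.581,-.262),.044,.0075,.0125)]:
        q=pts(P,xy,r,a,b)
        if len(q)>10: print(k,*circ(q))
    q=pts(P,(.5376,0),.05,.014,.023); print('slide',cv2.minAreaRect((q[:,:2]*1000).astype(np.float32)),q[:,:2].mean(0)*1000)
    q=pts(P,(.495,-.236),.063,.0075,.0125); 
    if len(q)>10: print('bay',cv2.minAreaRect((q[:,:2]*1000).astype(np.float32)),len(q))
C=cam('top');P=world(C,np.load('top0.npz')['d']); 
E
```

```text
w1
ringL [445.8 -76.1  51.5] [445.8 -75.4] 12.2 572
ringS [455.   77.8  50.3] [454.8  69. ] 12.1 598
squatnose [659.2 -68.4  35.7] [658.8 -68.2] 38.1 522
colQ [ 578.9 -247.4   69.4] [ 578.5 -231.2] 9.9 116
slide ((537.1220092773438, 1.2013893127441406), (26.9997615814209, 66.52684020996094), 48.1307373046875) [536.80832787   1.39962079]
bay ((513.6135864257812, -223.50314331054688), (74.50702667236328, 86.85670471191406), 73.36658477783203) 338
w2
ringS [454.5  81.7  51.6] [454.8  82.3] 12.2 876
slimnose [638.6  83.2  17.1] [638.7  83.2] 62.3 114
tube [468.5 249.1  74.4] [468.  240.7] 28.5 521
colS [566.4 244.3  58.7] [567.2 245.5] 9.9 357
slide ((537.4548950195312, 1.286050796508789), (25.847904205322266, 66.49608612060547), 48.07648468017578) [537.04786387   1.98056459]
```

```bash
python3 - <<'E'
from h import *
goto([.4548,.0818,-.001],90)
E
```

```text
lin [ 14.3 -14.3 320.9] ang [-0.1 -0.  -0.2]
```

{"op": "servo_tool", "data": {"targets": [{"linear": [14,-14.3,100],"angular": [0,0,0],"claw": 68},{"linear": [14,-14.3,200],"angular": [0,0,0],"claw": 68},{"linear": [14,-14.3,250],"angular": [0,0,0],"claw": 68},{"linear": [14,-14.3,280],"angular": [0,0,0],"claw": 68},{"linear": [14,-14.3,280],"angular": [0,0,0],"claw": 68},{"linear": [14,-14.3,280],"angular": [0,0,0],"claw": 68},{"linear": [14,-14.3,280],"angular": [0,0,0],"claw": 68},{"linear": [14,-14.3,280],"angular": [0,0,0],"claw": 68}]}}

```text
time_s: 2.95
position: [0.4551, 0.0803, 0.0406]
orientation: [0.709, 0.705, -0.0, -0.001]
wrist_force: [1.1, 1.1, 0.3]
finger_gap: 0.0681
```

```bash
python3 - <<'E'
from h import *
st,p,d=snap('wrist','w3'); print(np.round(st['position'],4), np.abs(st['qd']).max(),st['finger_gap'])
np.save('w3st.npy',np.r_[st['position'],st['orientation']])
C,p,d,P=load('w3')
m=(P[:,:,2]>.008)&(P[:,:,2]<.016)&(np.hypot(P[:,:,0]-.4548,P[:,:,1]-.0818)<.032)
print(circ(P[m]))
goto([.4548,.0818,-.001],90)
E
```

```text
[0.4551 0.0803 0.0406] 0.04704602252342567 0.06805982692354096
(array([455. ,  82.4,  51.7]), array([455. ,  83.6]), np.float64(12.2), 4972)
lin [ 1.  -1.5 42.7] ang [ 0.1 -0.1 -0.3]
```

View pics/w3.png

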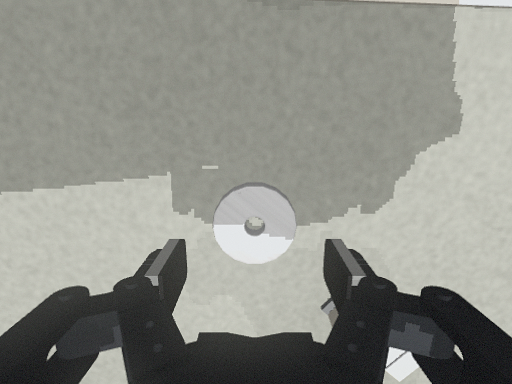

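{"op": "servo_tool", "data": {"targets": [{"linear": [1.8,-1,25],"angular": [0,0,0],"claw": 66},{"linear": [1.8,-1,41],"angular": [0,0,0],"claw": 66},{"linear": [1.8,-1,41.5],"angular": [0,0,0],"claw": 66},{"linear": [1.8,-1,41.5],"angular": [0,0,0],"claw": 66},{"linear": [1.8,-1,41.5],"angular": [0,0,0],"claw": 46},{"linear": [1.8,-1,41.5],"angular": [0,0,0],"claw": 46},{"linear": [1.8,-1,41.5],"angular": [0,0,0],"claw": 46},{"linear": [1.8,-1,41.5],"angular": [0,0,0],"claw": 46},{"linear": [1.8,-1,41.5],"angular": [0,0,0],"claw": 46},{"linear": [1.8,-1,41.5],"angular": [0,0,0],"claw": 46}], "force": 40}}

```text
time_s: 4.0
position: [0.4568, 0.0827, 0.0024]
orientation: [0.709, 0.705, 0.002, 0.001]
wrist_force: [-1.0, -0.5, 6.9]
finger_gap: 0.0495
```

{"op": "servo_tool", "data": {"targets": [{"linear": [0,0,0],"angular": [0,0,0],"claw": 58},{"linear": [0,0,-3],"angular": [0,0,0],"claw": 58},{"linear": [0,0,-6],"angular": [0,0,0],"claw": 58},{"linear": [0,0,-6],"angular": [0,0,0],"claw": 58},{"linear": [0,0,-6],"angular": [0,0,0],"claw": 46},{"linear": [0,0,-6],"angular": [0,0,0],"claw": 46},{"linear": [0,0,-6],"angular": [0,0,0],"claw": 46},{"linear": [0,0,-6],"angular": [0,0,0],"claw": 46},{"linear": [0,0,-6],"angular": [0,0,0],"claw": 46},{"linear": [0,0,-20],"angular": [0,0,0],"claw": 46},{"linear": [0,0,-50],"angular": [0,0,0],"claw": 46},{"linear": [0,0,-80],"angular": [0,0,0],"claw": 46}], "force": 40}}

```text
time_s: 5.2
position: [0.4556, 0.0825, 0.0826]
orientation: [0.709, 0.705, 0.001, 0.0]
wrist_force: [0.1, 0.4, -1.1]
finger_gap: 0.0463
```

```bash
python3 - <<'E'
from h import *
st,p,d=snap('wrist','w4'); print(np.round(st['position'],4), np.abs(st['qd']).max(),st['finger_gap'],st['wrist_force'])
np.save('w4st.npy',np.r_[st['position'],st['orientation']])
goto([.4685,.18,.10],90)
E
```

```text
[0.4556 0.0825 0.0826] 0.6838657063587161 0.04633457524221833 [ 0.06237575  0.40268347 -1.05967712]
lin [ 97.1   9.6 -11.8] ang [ 0.6 -0.1 -0.3]
```

View pics/w4.png

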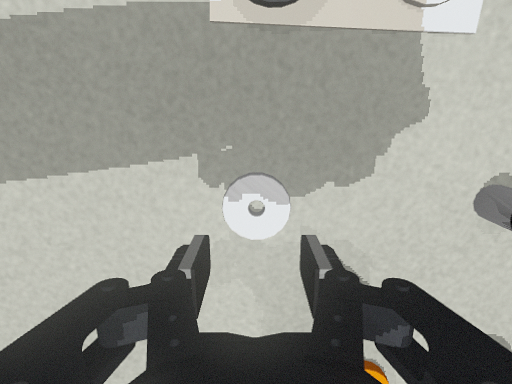

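```bash
python3 - <<'E'
from h import *
for n in('w2','w4'):
    C,p,d,P=load(n)
    s=np.load(n+'st.npy'); T=R.from_quat(s[3:])
    L=(T.inv().apply((P.reshape(-1,3)-s[:3]))*1000).reshape(P.shape)
    for sl in (slice(100,254),slice(254,420)):
        q=L[150:330,sl].reshape(-1,3); q=q[(q[:,2]<5)&(np.abs(q[:,0])<14)&(np.abs(q[:,1])<45)]
        print(n,'tip z max pct',np.percentile(q[:,2],[100,99.5,99,98,95]).round(1))
        for a in range(-36,-2,3):
            b=q[(q[:,2]>a)&(q[:,2]<a+3)]
            if len(b)>5: print(a,len(b),np.percentile(np.abs(b[:,1]),[2,10,50]).round(1),end='; ')
        print()
C,p,d,P=load('w4'); m=(P[:,:,2]>.008)&(P[:,:,2]<.016)&(np.hypot(P[:,:,0]-.4548,P[:,:,1]-.0818)<.032)
print(circ(P[m])); goto([.4553,.0825,-.005],90)
E
```

```text
w2 tip z max pct [ -4.7  -6.6  -7.6  -9.3 -12.6]
-36 188 [29.4 29.6 29.9]; -33 185 [29.4 29.5 30.4]; -30 171 [29.3 29.5 29.9]; -27 166 [29.4 29.5 29.9]; -24 149 [29.4 29.5 31.2]; -21 139 [29.4 29.6 29.9]; -18 140 [29.5 29.6 29.9]; -15 116 [29.5 29.6 29.9]; -12 88 [29.4 29.6 29.8]; -9 50 [29.4 29.5 29.7]; -6 10 [29.7 29.7 29.8]; 
w2 tip z max pct [ -4.5  -6.5  -7.3  -9.3 -12.4]
-36 193 [30.  30.1 30.7]; -33 176 [30.  30.1 30.7]; -30 178 [30.  30.1 30.7]; -27 157 [30.  30.1 30.7]; -24 153 [30.  30.2 30.8]; -21 138 [30.  30.2 30.5]; -18 132 [30.1 30.1 30.5]; -15 115 [30.1 30.2 30.6]; -12 96 [30.1 30.1 30.4]; -9 49 [30.  30.1 30.3]; -6 11 [30.2 30.2 30.4]; 
w4 tip z max pct [ -2.5  -5.   -6.6  -8.4 -12.4]
-36 127 [22.4 22.6 22.8]; -33 166 [22.5 22.6 23.8]; -30 154 [22.5 22.6 23.9]; -27 141 [22.5 22.6 24.8]; -24 140 [22.5 22.6 24. ]; -21 127 [22.5 22.6 24.8]; -18 125 [22.6 22.6 24.9]; -15 106 [22.5 22.6 24.3]; -12 99 [22.6 22.6 23. ]; -9 69 [22.6 22.6 22.8]; -6 31 [22.5 22.6 22.7]; 
w4 tip z max pct [ -2.3  -4.8  -6.4  -8.1 -12.1]
-36 129 [23.1 23.2 23.4]; -33 172 [23.1 23.2 24.4]; -30 152 [23.2 23.2 25.3]; -27 147 [23.1 23.2 24.4]; -24 136 [23.1 23.2 25.8]; -21 134 [23.1 23.2 24.5]; -18 116 [23.1 23.2 25.6]; -15 109 [23.1 23.2 24.5]; -12 102 [23.1 23.1 23.7]; -9 65 [23.1 23.2 23.4]; -6 29 [23.1 23.2 23.3]; 
(array([457.3,  82.4,  52.1]), array([457.1,  83.6]), np.float64(12.2), 3369)
lin [-0.7 -4.  92.8] ang [ 0.6 -0.1 -0.3]
```

{"op": "servo_tool", "data": {"targets": [{"linear": [0,2,30],"angular": [0,0,0],"claw": 64},{"linear": [0,2,50],"angular": [0,0,0],"claw": 64},{"linear": [0,2,65],"angular": [0,0,0],"claw": 64},{"linear": [0,2,78],"angular": [0,0,0],"claw": 64},{"linear": [0,2,78],"angular": [0,0,0],"claw": 64},{"linear": [0,2,78],"angular": [0,0,0],"claw": 64}]}}

```text
time_s: 5.85
position: [0.461, 0.0831, 0.0098]
orientation: [0.709, 0.705, 0.004, 0.002]
wrist_force: [0.1, 0.0, -0.5]
finger_gap: 0.0641
```

```bash
python3 - <<'E'
from h import *
s=status.sense();print(s['position'],s['finger_gap'],s['wrist_force'])
goto([.4570,.0825,.0035],90)
E
```

```text
[0.46099822 0.08312747 0.00979655] 0.06412109518208095 [ 0.10164779  0.0287879  -0.45690054]
lin [-0.7 -4.1  6.3] ang [ 0.5 -0.1 -0.3]
```

{"op": "servo_tool", "data": {"targets": [{"linear": [-0.7,-4,0],"angular": [0,0,0],"claw": 64},{"linear": [-0.7,-4,6],"angular": [0,0,0],"claw": 62},{"linear": [-0.7,-4,6],"angular": [0,0,0],"claw": 49},{"linear": [-0.7,-4,6],"angular": [0,0,0],"claw": 49},{"linear": [-0.7,-4,6],"angular": [0,0,0],"claw": 49},{"linear": [-0.7,-4,6],"angular": [0,0,0],"claw": 49}], "force": 60}}

```text
time_s: 6.45
position: [0.4571, 0.0825, 0.0039]
orientation: [0.709, 0.705, 0.004, 0.002]
wrist_force: [-0.5, -0.3, 2.3]
finger_gap: 0.0495
```

```bash
python3 - <<'E'
from h import *
st,p,d=snap('wrist','w5'); print(np.round(st['position'],4), np.abs(st['qd']).max(),st['finger_gap'],st['wrist_force'])
np.save('w5st.npy',np.r_[st['position'],st['orientation']])
C,p,d,P=load('w5')
s=np.load('w5st.npy'); T=R.from_quat(s[3:])
L=(T.inv().apply((P.reshape(-1,3)-s[:3]))*1000).reshape(P.shape)
for sl in (slice(100,254),slice(254,420)):
        q=L[150:330,sl].reshape(-1,3); q=q[(q[:,2]<5)&(np.abs(q[:,0])<14)&(np.abs(q[:,1])<45)]
        for a in range(-36,-2,3):
            b=q[(q[:,2]>a)&(q[:,2]<a+3)]
            if len(b)>5: print(a,len(b),np.percentile(np.abs(b[:,1]),[2,10,50]).round(1),end='; ')
        print()
E
```

```text
[0.4571 0.0825 0.0039] 0.001452730632129755 0.04948876498914883 [-0.51674179 -0.31449994  2.27938606]
-36 151 [24.1 24.3 24.6]; -33 170 [24.2 24.3 25.9]; -30 161 [24.2 24.3 26.2]; -27 144 [24.2 24.3 25.4]; -24 142 [24.3 24.3 26.1]; -21 130 [24.3 24.4 25.9]; -18 122 [24.3 24.4 25.6]; -15 121 [24.3 24.3 25. ]; -12 469 [ 1.9  6.1 16.4]; -9 1958 [ 0.9  3.5 12.9]; -6 46 [0.5 1.  3.8]; -3 33 [0.5 1.  3.6]; 
-36 146 [24.8 24.9 25.2]; -33 168 [24.8 24.9 26.7]; -30 155 [24.8 25.  26.3]; -27 153 [24.8 24.9 26.4]; -24 140 [24.8 24.9 25.9]; -21 129 [24.9 24.9 27.1]; -18 122 [24.9 24.9 25.9]; -15 116 [24.8 25.  26.8]; -12 292 [ 0.6  4.9 17.9]; -9 2193 [ 0.6  3.6 13.3]; -6 45 [0.  0.6 4.1]; -3 42 [0.  0.6 3.4];
```

View pics/w5.png

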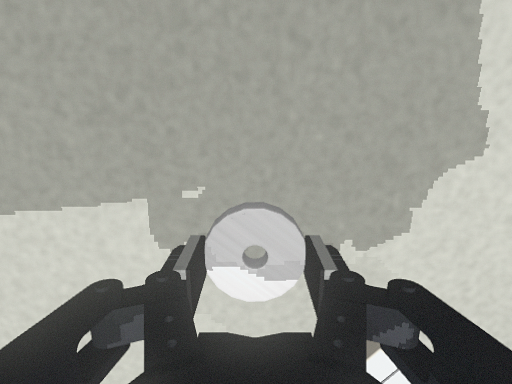

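{"op": "servo_tool", "data": {"targets": [{"linear": [0,0,-5],"angular": [0,0,0],"claw": 49},{"linear": [0,0,-12],"angular": [0,0,0],"claw": 49},{"linear": [0,0,-20],"angular": [0,0,0],"claw": 49},{"linear": [0,0,-30],"angular": [0,0,0],"claw": 49},{"linear": [0,0,-40],"angular": [0,0,0],"claw": 49}], "force": 60}}

```text
time_s: 7.0
position: [0.4569, 0.0824, 0.045]
orientation: [0.709, 0.705, 0.004, 0.003]
wrist_force: [-0.2, -0.5, -0.5]
finger_gap: 0.0493
```

```bash
python3 - <<'E'
from h import *
st,p,d=snap('wrist','w6'); print(np.round(st['position'],4), np.abs(st['qd']).max(),st['finger_gap'],st['wrist_force'])
np.save('w6st.npy',np.r_[st['position'],st['orientation']])
E
```

```text
[0.4569 0.0824 0.045 ] 0.23130115432168794 0.04926518246419066 [-0.19564712 -0.51219446 -0.53315136]
```

View pics/w6.png

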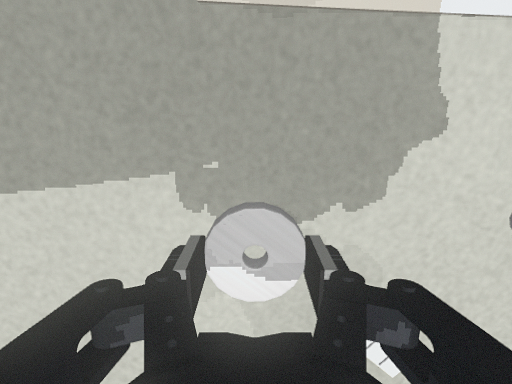

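```bash
python3 - <<'E'
from h import *
goto([.4685,.185,.09],90)
E
```

```text
lin [102.6  10.6 -43. ] ang [ 0.7 -0.2 -0.3]
```

{"op": "servo_tool", "data": {"targets": [{"linear": [0,0,-30],"angular": [0.7,-0.2,0],"claw": 49},{"linear": [40,10.6,-43],"angular": [0.7,-0.2,0],"claw": 49},{"linear": [75,10.6,-43],"angular": [0.7,-0.2,0],"claw": 49},{"linear": [102,10.6,-43],"angular": [0.7,-0.2,0],"claw": 49},{"linear": [102,10.6,-43],"angular": [0.7,-0.2,0],"claw": 49},{"linear": [102,10.6,-43],"angular": [0.7,-0.2,0],"claw": 49},{"linear": [102,10.6,-43],"angular": [0.7,-0.2,0],"claw": 49}]}}

```text
time_s: 7.75
position: [0.4684, 0.1837, 0.09]
orientation: [0.709, 0.705, -0.001, 0.0]
wrist_force: [0.4, -0.3, -0.4]
finger_gap: 0.0496
```

```bash
cat >> h.py <<'E'
def look(n):
    st,p,d=snap('wrist',n); print(np.round(st['position'],4), 'qd',np.abs(st['qd']).max().round(3),'gap',round(st['finger_gap'],4),np.round(st['wrist_force'],1))
    np.save(n+'st.npy',np.r_[st['position'],st['orientation']]); return load(n)
def tpts(P,xy,r,z0,z1):
    m=(P[:,:,2]>z0)&(P[:,:,2]<z1)&(np.hypot(P[:,:,0]-xy[0],P[:,:,1]-xy[1])<r); return P[m]
E
python3 - <<'E'
from h import *
C,p,d,P=look('w7')
for k,xy,r,a,b in [('tube',(.4685,.2491),.05,.0265,.033),('colS',(.567,.2445),.036,.0075,.0125)]:
    q=tpts(P,xy,r,a,b); print(k,circ(q))
goto([.4685,.2491,.09],90)
E
```

```text
[0.4684 0.1837 0.09  ] qd 0.01 gap 0.0496 [ 0.4 -0.3 -0.4]
tube (array([468.9, 249.3,  75.3]), array([469. , 251.6]), np.float64(28.7), 2664)
colS (array([567. , 244.3,  58.8]), array([567.4, 245.6]), np.float64(9.9), 1204)
lin [65.6 -0.4 -0.1] ang [-0.   0.1 -0.4]
```

View pics/w7.png

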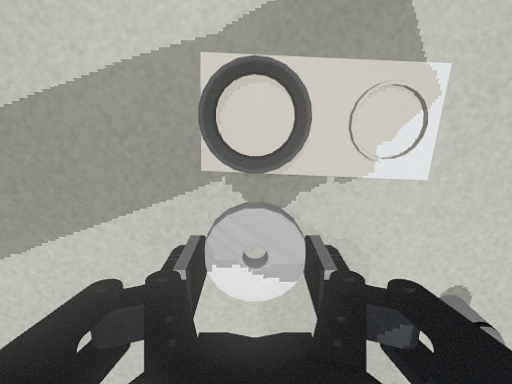

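```bash
python3 - <<'E'
from h import *
C,p,d,P=load('w7'); s=np.load('w7st.npy'); print(s[:3])
q=tpts(P,s[:2],.030,.092,.104); print(circ(q))
m=np.zeros(P.shape[:2],bool); m[200:305,200:312]=True
q=P[m&(P[:,:,2]>.09)&(P[:,:,2]<.106)]; q=q[np.abs(q[:,0]-s[0])<.023]
A=np.c_[q[:,:2]-s[:2],np.ones(len(q))]; c=np.linalg.lstsq(A,q[:,2],rcond=None)[0]; print('plane',c.round(4), q[:,1].min(),q[:,1].max())
E
```

```text
[0.46836991 0.18374137 0.09000107]
(array([468.3, 186.7,  57.8]), array([468.6, 185.9]), np.float64(98.2), 7849)
plane [-0.0098 -0.0236  0.098 ] 0.15801325287989643 0.20977350174134962
```

{"op": "servo_tool", "data": {"targets": [{"linear": [45,0,0],"angular": [0,0,0],"claw": 49},{"linear": [65.6,-0.4,0],"angular": [0,0,0],"claw": 49},{"linear": [65.6,-0.4,20],"angular": [0,0,0],"claw": 49},{"linear": [65.6,-0.4,40],"angular": [0,0,0],"claw": 49},{"linear": [65.6,-0.4,52],"angular": [0,0,0],"claw": 49},{"linear": [65.6,-0.4,56],"angular": [0,0,0],"claw": 49},{"linear": [65.6,-0.4,56],"angular": [0,0,0],"claw": 49},{"linear": [65.6,-0.4,56],"angular": [0,0,0],"claw": 49},{"linear": [65.6,-0.4,56],"angular": [0,0,0],"claw": 49},{"linear": [65.6,-0.4,56],"angular": [0,0,0],"claw": 49}]}}

```text
time_s: 8.8
position: [0.4689, 0.2493, 0.0348]
orientation: [0.71, 0.705, 0.0, 0.0]
wrist_force: [-0.3, 1.0, -0.6]
finger_gap: 0.0495
```

```bash
python3 - <<'E'
from h import *
s=status.sense();print(s['position'],s['finger_gap'],s['wrist_force'])
goto([.4689,.2492,.034],90)
E
```

```text
[0.46894483 0.24929696 0.03475167] 0.04949312736228025 [-0.28555802  0.99306846 -0.57468416]
lin [-0.1 -0.   0.8] ang [ 0.   0.  -0.4]
```

Centred on the tube; release, rise and look.

{"op": "servo_tool", "data": {"targets": [{"linear": [0,0,0],"angular": [0,0,0],"claw": 68},{"linear": [0,0,0],"angular": [0,0,0],"claw": 68},{"linear": [0,0,0],"angular": [0,0,0],"claw": 68},{"linear": [0,0,0],"angular": [0,0,0],"claw": 68},{"linear": [-10,0,-45],"angular": [0,0,0],"claw": 68},{"linear": [-30,0,-80],"angular": [0,0,0],"claw": 68},{"linear": [-60,0,-90],"angular": [0,0,0],"claw": 68},{"linear": [-60,0,-90],"angular": [0,0,0],"claw": 68}]}}

```text
time_s: 9.6
position: [0.4694, 0.1877, 0.1272]
orientation: [0.71, 0.704, 0.002, 0.001]
wrist_force: [-0.2, 0.6, -0.9]
finger_gap: 0.0679
```

```bash
python3 - <<'E'
from h import *
C,p,d,P=look('w8')
q=tpts(P,(.4689,.2493),.024,.0,.03); print(np.percentile(q[:,2],[2,10,50,90,98]).round(4))
q=q[(q[:,2]>.011)]
A=np.c_[q[:,:2]-[.4689,.2493],np.ones(len(q))]; c=np.linalg.lstsq(A,q[:,2],rcond=None)[0]; print('plane',c.round(4),len(q))
q=tpts(P,(.4689,.2493),.03,.012,.018);print(circ(q))
q=tpts(P,(.4689,.2493),.01,.000,.010);print('hole',circ(q))
goto([.4458,-.0761,.10],90)
E
```

```text
[0.4694 0.1877 0.1272] qd 0.041 gap 0.0679 [-0.2  0.6 -0.9]
[0.0029 0.0141 0.0152 0.0161 0.0166]
plane [-0.0011  0.0003  0.0152] 2589
(array([468.8, 249. ,  58.3]), array([468.9, 249.5]), np.float64(15.2), 3146)
hole (array([468.8, 249. ,  12. ]), array([468.9, 249. ]), np.float64(3.2), 162)
lin [-264.9  -20.9   25.6] ang [ 0.1 -0.  -0.5]
```

View pics/w8.png

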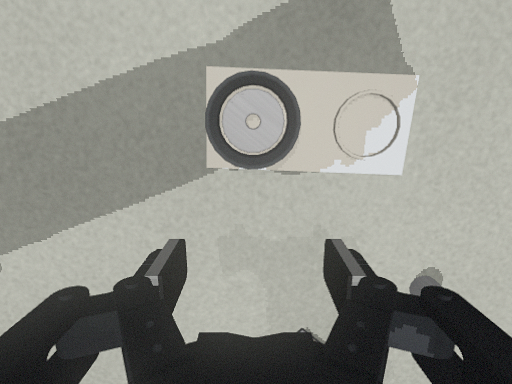

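The small-hole ring lies flat in the tube, with its hole at pixel (253,121) on the tube axis and its top at 15.2 mm. Next is the large-hole ring.

{"op": "servo_tool", "data": {"targets": [{"linear": [-50,-5,0],"angular": [0,0,0],"claw": 66},{"linear": [-100,-10,10],"angular": [0,0,0],"claw": 66},{"linear": [-150,-15,20],"angular": [0,0,0],"claw": 66},{"linear": [-200,-21,40],"angular": [0,0,0],"claw": 66},{"linear": [-240,-21,60],"angular": [0,0,0],"claw": 66},{"linear": [-265,-21,75],"angular": [0,0,0],"claw": 66},{"linear": [-265,-21,75],"angular": [0,0,0],"claw": 66},{"linear": [-265,-21,75],"angular": [0,0,0],"claw": 66},{"linear": [-265,-21,75],"angular": [0,0,0],"claw": 66}]}}

```text
time_s: 10.55
position: [0.4462, -0.0752, 0.0508]
orientation: [0.71, 0.704, 0.001, 0.001]
wrist_force: [-0.6, -0.3, 0.5]
finger_gap: 0.0659
```

```bash
python3 - <<'E'
from h import *
C,p,d,P=look('w9')
q=tpts(P,(.4458,-.0761),.032,.008,.016);print(circ(q))
goto([.4458,-.0761,.0036],90)
E
```

```text
[ 0.4462 -0.0752  0.0508] qd 0.009 gap 0.0659 [-0.6 -0.3  0.5]
(array([446.2, -75.4,  52. ]), array([446.1, -74.2]), np.float64(12.1), 2812)
lin [-1.  -0.7 47.4] ang [ 0.2 -0.  -0.4]
```

View pics/w9.png

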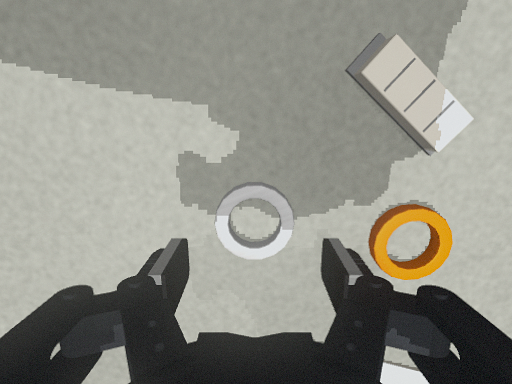

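{"op": "servo_tool", "data": {"targets": [{"linear": [-0.4,-0.3,25],"angular": [0,0,0],"claw": 64},{"linear": [-0.4,-0.3,42],"angular": [0,0,0],"claw": 64},{"linear": [-0.4,-0.3,47],"angular": [0,0,0],"claw": 62},{"linear": [-0.4,-0.3,47],"angular": [0,0,0],"claw": 62},{"linear": [-0.4,-0.3,47],"angular": [0,0,0],"claw": 49},{"linear": [-0.4,-0.3,47],"angular": [0,0,0],"claw": 49},{"linear": [-0.4,-0.3,47],"angular": [0,0,0],"claw": 49},{"linear": [-0.4,-0.3,47],"angular": [0,0,0],"claw": 49},{"linear": [-0.4,-0.3,47],"angular": [0,0,0],"claw": 49}], "force": 60}}

```text
time_s: 11.5
position: [0.447, -0.0752, 0.0054]
orientation: [0.71, 0.705, 0.002, 0.001]
wrist_force: [-2.7, 1.9, 8.0]
finger_gap: 0.0497
```

{"op": "servo_tool", "data": {"targets": [{"linear": [0,0,-6],"angular": [0,0,0],"claw": 49},{"linear": [0,0,-15],"angular": [0,0,0],"claw": 49},{"linear": [0,0,-35],"angular": [0,0,0],"claw": 49},{"linear": [20,2,-65],"angular": [0,0,0],"claw": 49},{"linear": [60,5,-90],"angular": [0,0,0],"claw": 49},{"linear": [105,10,-90],"angular": [0,0,0],"claw": 49},{"linear": [150,15,-90],"angular": [0,0,0],"claw": 49},{"linear": [195,21,-90],"angular": [0,0,0],"claw": 49},{"linear": [235,21.5,-90],"angular": [0,0,0],"claw": 49},{"linear": [260,21.5,-90],"angular": [0,0,0],"claw": 49},{"linear": [260,21.5,-90],"angular": [0,0,0],"claw": 49},{"linear": [260,21.5,-90],"angular": [0,0,0],"claw": 49}]}}

```text
time_s: 12.7
position: [0.4699, 0.1847, 0.0963]
orientation: [0.709, 0.705, 0.002, 0.002]
wrist_force: [0.2, -0.6, 0.3]
finger_gap: 0.05
```

```bash
python3 - <<'E'
from h import *
C,p,d,P=look('w10')
s=np.load('w10st.npy')
m=np.zeros(P.shape[:2],bool); m[195:305,200:312]=True
q=P[m&(P[:,:,2]>.09)&(P[:,:,2]<.112)]; q=q[np.abs(q[:,0]-s[0])<.023]; print(len(q),np.median(q[:,2]),q[:,1].min(),q[:,1].max())
print('tube',circ(tpts(P,(.4689,.2493),.05,.0265,.033)))
goto([.4689,.2492,.036],90)
E
```

```text
[0.4699 0.1847 0.0963] qd 0.031 gap 0.05 [ 0.2 -0.6  0.3]
5069 0.10274222603885269 0.15864850330899744 0.21012749093930447
tube (array([468.7, 249.3,  75.5]), array([468.6, 252. ]), np.float64(28.8), 2522)
lin [65.  -1.8 60.3] ang [ 0.3 -0.1 -0.4]
```

View pics/w10.png

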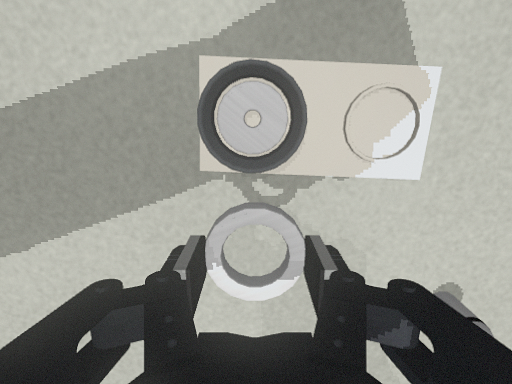

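{"op": "servo_tool", "data": {"targets": [{"linear": [45,-1,0],"angular": [0.3,0,0],"claw": 49},{"linear": [65,-1.5,5],"angular": [0.3,0,0],"claw": 49},{"linear": [65,-1.5,25],"angular": [0.3,0,0],"claw": 49},{"linear": [65,-1.5,45],"angular": [0.3,0,0],"claw": 49},{"linear": [65,-1.5,58],"angular": [0.3,0,0],"claw": 49},{"linear": [65,-1.5,62],"angular": [0.3,0,0],"claw": 49},{"linear": [65,-1.5,62],"angular": [0.3,0,0],"claw": 49},{"linear": [65,-1.5,62],"angular": [0.3,0,0],"claw": 49},{"linear": [65,-1.5,62],"angular": [0.3,0,0],"claw": 49},{"linear": [65,-1.5,62],"angular": [0.3,0,0],"claw": 49}]}}

```text
time_s: 13.75
position: [0.4697, 0.2494, 0.0351]
orientation: [0.71, 0.705, 0.001, -0.0]
wrist_force: [-0.2, 0.2, -0.2]
finger_gap: 0.0494
```

{"op": "servo_tool", "data": {"targets": [{"linear": [0,0,0],"angular": [0,0,0],"claw": 68},{"linear": [0,0,0],"angular": [0,0,0],"claw": 68},{"linear": [0,0,0],"angular": [0,0,0],"claw": 68},{"linear": [0,0,0],"angular": [0,0,0],"claw": 68},{"linear": [-10,0,-45],"angular": [0,0,0],"claw": 68},{"linear": [-30,0,-80],"angular": [0,0,0],"claw": 68},{"linear": [-60,0,-90],"angular": [0,0,0],"claw": 68},{"linear": [-60,0,-90],"angular": [0,0,0],"claw": 68}]}}

```text
time_s: 14.55
position: [0.4701, 0.1876, 0.1274]
orientation: [0.71, 0.704, 0.003, 0.001]
wrist_force: [-0.0, 0.3, -0.5]
finger_gap: 0.0684
```

```bash
python3 - <<'E'
from h import *
C,p,d,P=look('w11')
q=tpts(P,(.4689,.2493),.025,.021,.03); print(np.percentile(q[:,2],[2,10,50,90,98]).round(4))
A=np.c_[q[:,:2]-[.4689,.2493],np.ones(len(q))]; c=np.linalg.lstsq(A,q[:,2],rcond=None)[0]; print('plane',c.round(4),len(q))
q=tpts(P,(.4689,.2493),.02,.000,.020);print('hole',circ(q))
goto([.6387,.0832,.1],150);goto([.5371,.0016,.1],138)
E
```

```text
[0.4701 0.1876 0.1274] qd 0.04 gap 0.0684 [-0.   0.3 -0.5]
[0.0241 0.026  0.0271 0.028  0.0286]
plane [0.0006 0.0032 0.027 ] 1862
hole (array([469.3, 249. ,  33.9]), array([469.3, 249.3]), np.float64(15.1), 1397)
lin [-103.7  169.9   26.4] ang [  0.2  -0.  -60.5]
lin [-186.3   69.1   25.8] ang [  0.2  -0.1 -48.5]
```

View pics/w11.png

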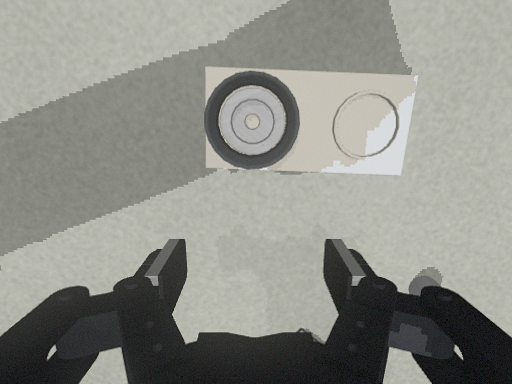

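{"op": "servo_tool", "data": {"targets": [{"linear": [-25,40,5],"angular": [0,0,0],"claw": 54},{"linear": [-50,80,5],"angular": [0,0,0],"claw": 54},{"linear": [-75,120,5],"angular": [0,0,0],"claw": 54},{"linear": [-104,160,5],"angular": [0,0,0],"claw": 54},{"linear": [-104,169,20],"angular": [0,0,0],"claw": 54},{"linear": [-104,169,30],"angular": [0,0,0],"claw": 54},{"linear": [-104,169,30],"angular": [0,0,0],"claw": 54},{"linear": [-104,169,30],"angular": [0,0,0],"claw": 54}]}}

```text
time_s: 15.4
position: [0.6361, 0.0841, 0.0957]
orientation: [0.71, 0.704, 0.001, -0.0]
wrist_force: [0.0, -0.1, 0.2]
finger_gap: 0.054
```

```bash
python3 - <<'E'
from h import *
C,p,d,P=look('w12')
print(circ(tpts(P,(.6387,.0832),.02,.0605,.066)))
q=tpts(P,(.6387,.0832),.025,.01,.04); print(circ(q))
goto([.6387,.0832,.018],90)
E
```

```text
[0.6361 0.0841 0.0957] qd 0.019 gap 0.054 [ 0.  -0.1  0.2]
(array([639.4,  83.9,  15.8]), array([639.3,  83.9]), np.float64(62.3), 414)
(array([639. ,  86.7,  27.1]), array([638.9,  94.7]), np.float64(25.4), 316)
lin [-1.2  1.9 78.5] ang [ 0.2 -0.2 -0.4]
```

View pics/w12.png

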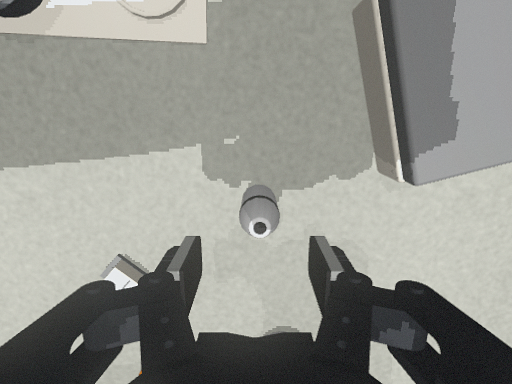

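{"op": "servo_tool", "data": {"targets": [{"linear": [-0.4,2.7,30],"angular": [0,0,0],"claw": 54},{"linear": [-0.4,2.7,60],"angular": [0,0,0],"claw": 54},{"linear": [-0.4,2.7,76],"angular": [0,0,0],"claw": 54},{"linear": [-0.4,2.7,76],"angular": [0,0,0],"claw": 54},{"linear": [-0.4,2.7,76],"angular": [0,0,0],"claw": 24},{"linear": [-0.4,2.7,76],"angular": [0,0,0],"claw": 24},{"linear": [-0.4,2.7,76],"angular": [0,0,0],"claw": 24},{"linear": [-0.4,2.7,76],"angular": [0,0,0],"claw": 24},{"linear": [-0.4,2.7,76],"angular": [0,0,0],"claw": 24},{"linear": [-0.4,2.7,76],"angular": [0,0,0],"claw": 24},{"linear": [-0.4,2.7,76],"angular": [0,0,0],"claw": 24}], "force": 50}}

```text
time_s: 16.55
position: [0.6406, 0.0844, 0.0228]
orientation: [0.71, 0.704, 0.003, 0.001]
wrist_force: [-1.5, 1.4, 6.4]
finger_gap: 0.0262
```

```bash
python3 - <<'E'
from h import *
s=status.sense();print(s['position'],s['finger_gap'],s['wrist_force'])
goto([.567,.2444,.1],90)
E
```

```text
[0.64064552 0.08437083 0.02284293] 0.026248922882252695 [-1.51409655  1.35448305  6.41446803]
lin [159.8 -74.4 -77. ] ang [ 0.3 -0.2 -0.4]
```

{"op": "servo_tool", "data": {"targets": [{"linear": [0,0,-8],"angular": [0,0,0],"claw": 24},{"linear": [0,0,-30],"angular": [0,0,0],"claw": 24},{"linear": [20,-10,-60],"angular": [0.3,0,0],"claw": 24},{"linear": [55,-30,-77],"angular": [0.3,0,0],"claw": 24},{"linear": [90,-50,-77],"angular": [0.3,0,0],"claw": 24},{"linear": [120,-73.5,-77],"angular": [0.3,0,0],"claw": 24},{"linear": [130,-73.5,-77],"angular": [0.3,0,0],"claw": 24},{"linear": [130,-73.5,-77],"angular": [0.3,0,0],"claw": 24},{"linear": [130,-73.5,-77],"angular": [0.3,0,0],"claw": 24}]}}

```text
time_s: 17.45
position: [0.5682, 0.2142, 0.1002]
orientation: [0.71, 0.704, 0.002, -0.001]
wrist_force: [0.5, 0.2, -0.8]
finger_gap: 0.0264
```

```bash
python3 - <<'E'
from h import *
C,p,d,P=look('w13')
s=np.load('w13st.npy')
q=tpts(P,s[:2],.013,s[2]+.03,s[2]+.06); print('nose',np.percentile(q[:,2],[50,98]) if len(q) else 0)
print('col',circ(tpts(P,(.567,.2444),.036,.0075,.0125)))
goto([.567,.2444,.0268],90)
E
```

```text
[0.5682 0.2142 0.1002] qd 0.02 gap 0.0264 [ 0.5  0.2 -0.8]
nose [0.13818408 0.14086029]
col (array([566.8, 244.3,  57.9]), array([566.8, 244.7]), np.float64(10.1), 869)
lin [30.3 -1.7 73.3] ang [ 0.1 -0.2 -0.5]
```

View pics/w13.png

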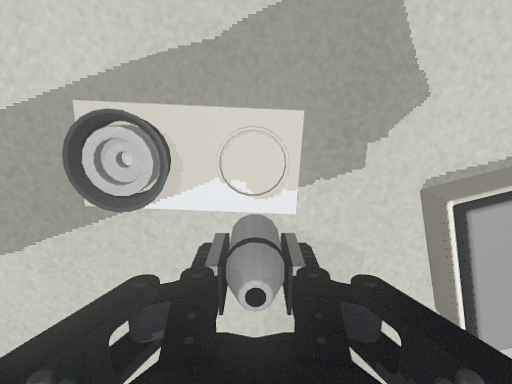

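{"op": "servo_tool", "data": {"targets": [{"linear": [30,-1.5,0],"angular": [0,0,0],"claw": 24},{"linear": [30,-1.5,25],"angular": [0,0,0],"claw": 24},{"linear": [30,-1.5,50],"angular": [0,0,0],"claw": 24},{"linear": [30,-1.5,66],"angular": [0,0,0],"claw": 24},{"linear": [30,-1.5,72],"angular": [0,0,0],"claw": 24},{"linear": [30,-1.5,73],"angular": [0,0,0],"claw": 24},{"linear": [30,-1.5,73],"angular": [0,0,0],"claw": 24},{"linear": [30,-1.5,73],"angular": [0,0,0],"claw": 24}]}}

```text
time_s: 18.3
position: [0.5679, 0.2439, 0.0279]
orientation: [0.71, 0.704, 0.002, -0.001]
wrist_force: [-0.8, 0.8, -0.1]
finger_gap: 0.026
```

{"op": "servo_tool", "data": {"targets": [{"linear": [0,0,1],"angular": [0,0,0],"claw": 24},{"linear": [0,0,1.5],"angular": [0,0,0],"claw": 24},{"linear": [0,0,1.5],"angular": [0,0,0],"claw": 44},{"linear": [0,0,1],"angular": [0,0,0],"claw": 44},{"linear": [0,0,0],"angular": [0,0,0],"claw": 44},{"linear": [0,0,0],"angular": [0,0,0],"claw": 44},{"linear": [0,0,-30],"angular": [0,0,0],"claw": 44},{"linear": [0,0,-60],"angular": [0,0,0],"claw": 60},{"linear": [-20,0,-80],"angular": [0,0,0],"claw": 68},{"linear": [-50,0,-80],"angular": [0,0,0],"claw": 68},{"linear": [-50,0,-80],"angular": [0,0,0],"claw": 68}]}}

```text
time_s: 19.4
position: [0.5677, 0.1914, 0.1089]
orientation: [0.711, 0.703, 0.003, 0.0]
wrist_force: [-0.3, -0.6, -0.5]
finger_gap: 0.0679
```

```bash
python3 - <<'E'
from h import *
C,p,d,P=look('w14')
print('nose',circ(tpts(P,(.567,.2443),.03,.062,.072)))
q=tpts(P,(.567,.2443),.025,.02,.045);print(circ(q))
goto([.6592,-.0684,.1],90)
E
```

```text
[0.5677 0.1914 0.1089] qd 0.034 gap 0.0679 [-0.3 -0.6 -0.5]
nose (array([568.4, 243. ,  16.7]), array([568.2, 243. ]), np.float64(65.1), 527)
(array([568.2, 242.6,  28.4]), array([569.2, 250.8]), np.float64(44.0), 42)
lin [-259.9   94.6    7.5] ang [ 0.2 -0.2 -0.6]
```

View pics/w14.png

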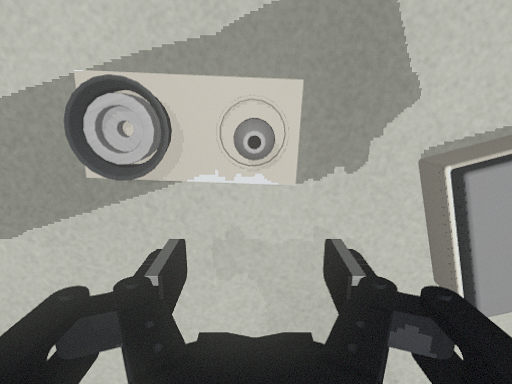

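{"op": "servo_tool", "data": {"targets": [{"linear": [-45,15,0],"angular": [0,0,0],"claw": 68},{"linear": [-90,30,0],"angular": [0,0,0],"claw": 68},{"linear": [-135,50,0],"angular": [0,0,0],"claw": 68},{"linear": [-180,70,5],"angular": [0,0,0],"claw": 68},{"linear": [-220,90,20],"angular": [0,0,0],"claw": 68},{"linear": [-255,94.5,35],"angular": [0,0,0],"claw": 68},{"linear": [-260,94.5,40],"angular": [0,0,0],"claw": 68},{"linear": [-260,94.5,40],"angular": [0,0,0],"claw": 68},{"linear": [-260,94.5,40],"angular": [0,0,0],"claw": 68}]}}

```text
time_s: 20.35
position: [0.6592, -0.0671, 0.0675]
orientation: [0.711, 0.704, 0.003, -0.001]
wrist_force: [0.1, 0.1, 0.1]
finger_gap: 0.068
```

```bash
python3 - <<'E'
from h import *
C,p,d,P=look('w15')
print('nose',circ(tpts(P,(.6592,-.0684),.03,.0368,.042)))
print('barrel',circ(tpts(P,(.6592,-.0684),.03,.026,.030)))
goto([.6592,-.0684,.0135],90)
E
```

```text
[ 0.6592 -0.0671  0.0675] qd 0.015 gap 0.068 [0.1 0.1 0.1]
nose (array([659.4, -66.9,  34.8]), array([659.6, -67.4]), np.float64(38.4), 1939)
barrel (array([659.5, -68.1,  47.8]), array([660.2, -59.4]), np.float64(28.6), 601)
lin [-1.9 -0.4 54.5] ang [ 0.2 -0.3 -0.5]
```

View pics/w15.png

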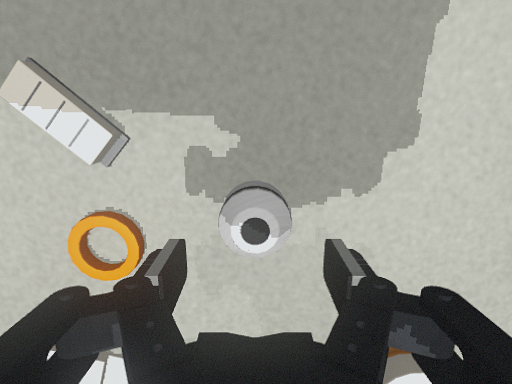

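{"op": "servo_tool", "data": {"targets": [{"linear": [-0.6,0.2,25],"angular": [0,0,0],"claw": 66},{"linear": [-0.6,0.2,48],"angular": [0,0,0],"claw": 66},{"linear": [-0.6,0.2,54],"angular": [0,0,0],"claw": 62},{"linear": [-0.6,0.2,54],"angular": [0,0,0],"claw": 62},{"linear": [-0.6,0.2,54],"angular": [0,0,0],"claw": 45},{"linear": [-0.6,0.2,54],"angular": [0,0,0],"claw": 45},{"linear": [-0.6,0.2,54],"angular": [0,0,0],"claw": 45},{"linear": [-0.6,0.2,54],"angular": [0,0,0],"claw": 45},{"linear": [-0.6,0.2,54],"angular": [0,0,0],"claw": 45},{"linear": [-0.6,0.2,54],"angular": [0,0,0],"claw": 45}], "force": 60}}

```text
time_s: 21.4
position: [0.6608, -0.0668, 0.0159]
orientation: [0.71, 0.704, 0.004, 0.0]
wrist_force: [-1.2, 2.5, 6.0]
finger_gap: 0.0457
```

```bash
python3 - <<'E'
from h import *
s=status.sense();print(s['position'],s['finger_gap'],s['wrist_force'])
goto([.58,-.20,.1],90)
E
```

```text
[ 0.66084379 -0.06675159  0.01587032] 0.04573630574000964 [-1.22870731  2.54329467  6.03389659]
lin [-133.5  -79.1  -85.4] ang [ 0.4 -0.3 -0.5]
```

{"op": "servo_tool", "data": {"targets": [{"linear": [0,0,-8],"angular": [0,0,0],"claw": 45},{"linear": [0,0,-30],"angular": [0,0,0],"claw": 45},{"linear": [0,-5,-65],"angular": [0.4,0,0],"claw": 45},{"linear": [-20,-25,-88],"angular": [0.4,0,0],"claw": 45},{"linear": [-60,-45,-88],"angular": [0.4,0,0],"claw": 45},{"linear": [-105,-65,-88],"angular": [0.4,0,0],"claw": 45},{"linear": [-150,-80,-88],"angular": [0.4,0,0],"claw": 45},{"linear": [-195,-90,-88],"angular": [0.4,0,0],"claw": 45},{"linear": [-240,-100,-88],"angular": [0.4,0,0],"claw": 45},{"linear": [-265,-100,-88],"angular": [0.4,0,0],"claw": 45},{"linear": [-265,-100,-88],"angular": [0.4,0,0],"claw": 45},{"linear": [-265,-100,-88],"angular": [0.4,0,0],"claw": 45}]}}

```text
time_s: 22.6
position: [0.5575, -0.3318, 0.1019]
orientation: [0.711, 0.703, 0.002, -0.002]
wrist_force: [1.0, -0.4, -1.4]
finger_gap: 0.0458
```

```bash
python3 - <<'E'
from h import *
C,p,d,P=look('w16')
s=np.load('w16st.npy')
print('col',circ(tpts(P,(.5789,-.255),.05,.0075,.0125)))
q=P[(P[:,:,2]>.0075)&(P[:,:,2]<.0125)&(np.hypot(P[:,:,0]-.5,P[:,:,1]+.24)<.14)]; print(len(q))
z=np.clip(P[:,:,2]*1000*6+60,0,255); z[np.isnan(z)]=0; cv2.imwrite(f'pics/z_w16.png',z.astype(np.uint8))
E
```

```text
[ 0.5575 -0.3318  0.1019] qd 0.029 gap 0.0458 [ 1.  -0.4 -1.4]
col (array([ 579.6, -259.4,   76.3]), array([ 580.2, -257. ]), np.float64(10.0), 1357)
3818
```

View pics/w16.png

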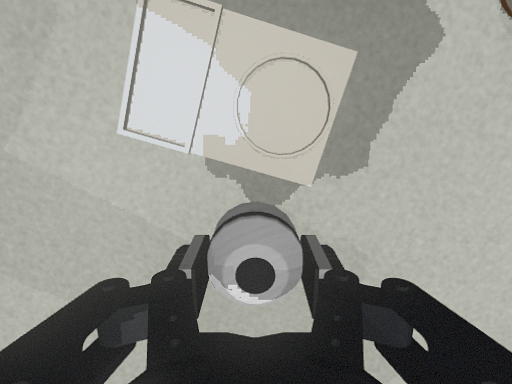

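```bash
python3 - <<'E'
from h import *
C,p,d,P=load('w16')
q=P[(P[:,:,2]>.0075)&(P[:,:,2]<.0125)&(np.hypot(P[:,:,0]-.5,P[:,:,1]+.24)<.14)&(np.hypot(P[:,:,0]-.5796,P[:,:,1]+.2594)>.043)]
# drop isolated
from scipy.spatial import cKDTree
t=cKDTree(q[:,:2]); n=np.array([len(a) for a in t.query_ball_point(q[:,:2],.004)]); q=q[n>6]
r=cv2.minAreaRect((q[:,:2]*1000).astype(np.float32)); print(r,cv2.boxPoints(r).round(1).tolist(),len(q))
goto([.5796,-.2594,.0205],90)
E
```

```text
((494.385986328125, -234.29925537109375), (106.4251480102539, 56.84213638305664), 73.39379119873047) [[451.8999938964844, -277.20001220703125], [506.3999938964844, -293.3999938964844], [536.7999877929688, -191.39999389648438], [482.3999938964844, -175.1999969482422]] 2461
lin [71.3 21.3 81.8] ang [-0.  -0.3 -0.5]
```

{"op": "servo_tool", "data": {"targets": [{"linear": [45,15,0],"angular": [0,0,0],"claw": 45},{"linear": [72,22,0],"angular": [0,0,0],"claw": 45},{"linear": [72,22,25],"angular": [0,0,0],"claw": 45},{"linear": [72,22,50],"angular": [0,0,0],"claw": 45},{"linear": [72,22,70],"angular": [0,0,0],"claw": 45},{"linear": [72,22,79],"angular": [0,0,0],"claw": 45},{"linear": [72,22,81],"angular": [0,0,0],"claw": 45},{"linear": [72,22,81.5],"angular": [0,0,0],"claw": 45},{"linear": [72,22,81.5],"angular": [0,0,0],"claw": 45}]}}

```text
time_s: 23.55
position: [0.5811, -0.2589, 0.0221]
orientation: [0.71, 0.704, 0.002, -0.001]
wrist_force: [-0.0, 0.7, -0.7]
finger_gap: 0.0457
```

{"op": "servo_tool", "data": {"targets": [{"linear": [0,-0.5,2],"angular": [0,0,0],"claw": 45},{"linear": [0,-0.5,3],"angular": [0,0,0],"claw": 45},{"linear": [0,-0.5,3],"angular": [0,0,0],"claw": 45},{"linear": [0,-0.5,3],"angular": [0,0,0],"claw": 62},{"linear": [0,-0.5,1],"angular": [0,0,0],"claw": 62},{"linear": [0,-0.5,0],"angular": [0,0,0],"claw": 62},{"linear": [0,-0.5,0],"angular": [0,0,0],"claw": 62},{"linear": [0,0,-30],"angular": [0,0,0],"claw": 62},{"linear": [0,0,-60],"angular": [0,0,0],"claw": 62},{"linear": [-30,0,-85],"angular": [0,0,0],"claw": 62},{"linear": [-60,0,-85],"angular": [0,0,0],"claw": 62},{"linear": [-60,0,-85],"angular": [0,0,0],"claw": 62}]}}

```text
time_s: 24.75
position: [0.5809, -0.3226, 0.1079]
orientation: [0.711, 0.703, 0.002, 0.0]
wrist_force: [0.2, 0.2, -0.3]
finger_gap: 0.0621
```

```bash
python3 - <<'E'
from h import *
C,p,d,P=look('w17')
print('nose',circ(tpts(P,(.5796,-.2594),.03,.0395,.046)))
q=tpts(P,(.5796,-.2594),.013,.039,.046);A=np.c_[q[:,:2]-[.5796,-.2594],np.ones(len(q))]; c=np.linalg.lstsq(A,q[:,2],rcond=None)[0]; print('plane',c.round(4),len(q))
print('col',circ(tpts(P,(.5796,-.2594),.046,.0075,.0125)))
goto([.5373,.0013,.12],138)
E
```

```text
[ 0.5809 -0.3226  0.1079] qd 0.056 gap 0.0621 [ 0.2  0.2 -0.3]
nose (array([ 580.8, -260.7,   34. ]), array([ 580.7, -260.5]), np.float64(41.3), 1805)
plane [ 0.0114 -0.0064  0.0416] 1191
col (array([ 579.6, -259.4,   76. ]), array([ 579.4, -257.1]), np.float64(10.0), 1265)
lin [321.6 -46.8 -11.6] ang [  0.2  -0.2 -48.7]
```

View pics/w17.png

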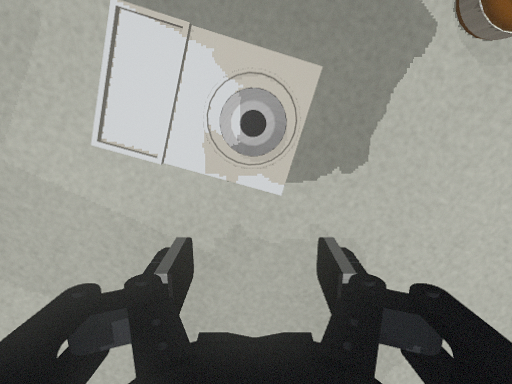

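{"op": "servo_tool", "data": {"targets": [{"linear": [45,-7,-10],"angular": [0,0,-8],"claw": 50},{"linear": [90,-14,-10],"angular": [0,0,-16],"claw": 50},{"linear": [135,-20,-10],"angular": [0,0,-24],"claw": 50},{"linear": [180,-27,-10],"angular": [0,0,-32],"claw": 50},{"linear": [225,-33,-5],"angular": [0,0,-40],"claw": 50},{"linear": [270,-40,10],"angular": [0,0,-48],"claw": 50},{"linear": [310,-46,30],"angular": [0,0,-48],"claw": 50},{"linear": [321.5,-46.8,45],"angular": [0,0,-48],"claw": 50},{"linear": [321.5,-46.8,45],"angular": [0,0,-48],"claw": 50},{"linear": [321.5,-46.8,45],"angular": [0,0,-48],"claw": 50},{"linear": [321.5,-46.8,45],"angular": [0,0,-48],"claw": 50}]}}

```text
time_s: 25.9
position: [0.5379, 0.0007, 0.0642]
orientation: [0.364, 0.931, 0.003, 0.0]
wrist_force: [0.9, 0.2, 0.8]
finger_gap: 0.0499
```

```bash
python3 - <<'E'
from h import *
C,p,d,P=look('w18')
q=tpts(P,(.5372,.0014),.045,.0145,.022); r=cv2.minAreaRect((q[:,:2]*1000).astype(np.float32)); print(r,len(q),yaw())
goto([.5372,.0014,.007],138)
E
```

```text
[0.5379 0.0007 0.0642] qd 0.012 gap 0.0499 [0.9 0.2 0.8]
((537.7792358398438, 1.3426513671875), (25.773366928100586, 66.47306060791016), 48.25392532348633) 3644 137.26829737475003
lin [ 1.2 -0.2 57.3] ang [ 0.3 -0.  -0.7]
```

View pics/w18.png

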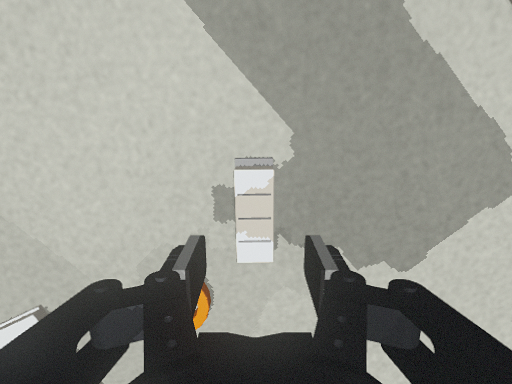

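{"op": "servo_tool", "data": {"targets": [{"linear": [0.6,0,30],"angular": [0.3,0,-0.9],"claw": 48},{"linear": [0.6,0,52],"angular": [0.3,0,-0.9],"claw": 48},{"linear": [0.6,0,57.5],"angular": [0.3,0,-0.9],"claw": 48},{"linear": [0.6,0,57.5],"angular": [0.3,0,-0.9],"claw": 48},{"linear": [0.6,0,57.5],"angular": [0.3,0,-0.9],"claw": 22},{"linear": [0.6,0,57.5],"angular": [0.3,0,-0.9],"claw": 22},{"linear": [0.6,0,57.5],"angular": [0.3,0,-0.9],"claw": 22},{"linear": [0.6,0,57.5],"angular": [0.3,0,-0.9],"claw": 22},{"linear": [0.6,0,57.5],"angular": [0.3,0,-0.9],"claw": 22},{"linear": [0.6,0,57.5],"angular": [0.3,0,-0.9],"claw": 22},{"linear": [0.6,0,57.5],"angular": [0.3,0,-0.9],"claw": 22}], "force": 40}}

```text
time_s: 27.05
position: [0.5391, 0.001, 0.0084]
orientation: [0.357, 0.934, 0.001, 0.001]
wrist_force: [-0.2, -0.8, 6.5]
finger_gap: 0.0243
```

{"op": "servo_tool", "data": {"targets": [{"linear": [0,0,-6],"angular": [0,0,0],"claw": 22},{"linear": [0,0,-15],"angular": [0,0,0],"claw": 22},{"linear": [0,0,-35],"angular": [0,0,0],"claw": 22},{"linear": [0,0,-65],"angular": [0,0,0],"claw": 22},{"linear": [0,0,-90],"angular": [0,0,0],"claw": 22},{"linear": [0,0,-90],"angular": [0,0,0],"claw": 22}]}}

```text
time_s: 27.65
position: [0.5411, 0.0011, 0.1029]
orientation: [0.357, 0.934, 0.002, 0.004]
wrist_force: [0.2, 0.3, 0.9]
finger_gap: 0.0246
```

```bash
python3 - <<'E'
from h import *
C,p,d,P=look('w19')
s=np.load('w19st.npy')
q=tpts(P,s[:2],.045,s[2]+.006,s[2]+.018)
r=cv2.minAreaRect((q[:,:2]*1000).astype(np.float32)); print(r,np.median(q[:,2]),yaw())
goto([.50,-.29,.1],73.4)
E
```

```text
[0.5411 0.0011 0.1029] qd 0.064 gap 0.0246 [0.2 0.3 0.9]
((538.6319580078125, 1.9112625122070312), (48.937904357910156, 69.52230834960938), 28.89474105834961) 0.11269502019512063 138.1730621584018
lin [-164.1 -243.8    0.5] ang [ 0.4  0.1 64.8]
```

View pics/w19.png

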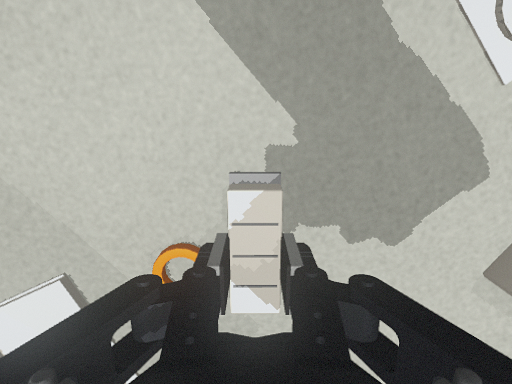

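```bash
python3 - <<'E'
from h import *
goto([.4944,-.2343,.09],73.4)
E
```

```text
lin [-122.8 -206.    10.5] ang [ 0.4  0.1 64.8]
```

{"op": "servo_tool", "data": {"targets": [{"linear": [-20,-35,0],"angular": [0.4,0,8],"claw": 22},{"linear": [-40,-70,0],"angular": [0.4,0,16],"claw": 22},{"linear": [-60,-105,0],"angular": [0.4,0,24],"claw": 22},{"linear": [-80,-140,0],"angular": [0.4,0,32],"claw": 22},{"linear": [-100,-170,0],"angular": [0.4,0,40],"claw": 22},{"linear": [-115,-195,0],"angular": [0.4,0,48],"claw": 22},{"linear": [-123,-206,5],"angular": [0.4,0,56],"claw": 22},{"linear": [-123,-206,10],"angular": [0.4,0,64.8],"claw": 22},{"linear": [-123,-206,10],"angular": [0.4,0,64.8],"claw": 22},{"linear": [-123,-206,10],"angular": [0.4,0,64.8],"claw": 22},{"linear": [-123,-206,10],"angular": [0.4,0,64.8],"claw": 22}]}}

```text
time_s: 28.8
position: [0.4946, -0.234, 0.0904]
orientation: [0.801, 0.599, -0.0, 0.001]
wrist_force: [-0.5, 0.5, 0.1]
finger_gap: 0.0249
```

```bash
python3 - <<'E'
from h import *
C,p,d,P=look('w20'); print(yaw())
goto([.4944,-.2343,.0132],73.4)
E
```

```text
[ 0.4946 -0.234   0.0904] qd 0.012 gap 0.0249 [-0.5  0.5  0.1]
73.52204747221346
lin [-0.2 -0.2 77.3] ang [0.  0.1 0.1]
```

View pics/w20.png

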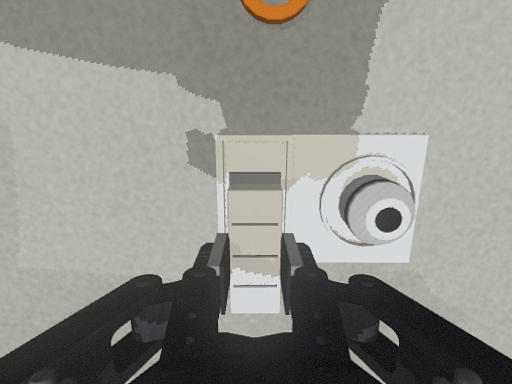

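{"op": "servo_tool", "data": {"targets": [{"linear": [-1,0,30],"angular": [0,0,0],"claw": 22},{"linear": [-1,0,55],"angular": [0,0,0],"claw": 22},{"linear": [-1,0,70],"angular": [0,0,0],"claw": 22},{"linear": [-1,0,76],"angular": [0,0,0],"claw": 22},{"linear": [-1,0,77.5],"angular": [0,0,0],"claw": 22},{"linear": [-1,0,77.5],"angular": [0,0,0],"claw": 22},{"linear": [-1,0,77.5],"angular": [0,0,0],"claw": 22}]}}

```text
time_s: 29.55
position: [0.4952, -0.2353, 0.0142]
orientation: [0.801, 0.599, 0.0, 0.002]
wrist_force: [0.0, 0.3, -0.8]
finger_gap: 0.0249
```

{"op": "servo_tool", "data": {"targets": [{"linear": [0,0,0.5],"angular": [0,0,0],"claw": 38},{"linear": [0,0,0],"angular": [0,0,0],"claw": 38},{"linear": [0,0,0],"angular": [0,0,0],"claw": 38},{"linear": [0,0,0],"angular": [0,0,0],"claw": 38},{"linear": [0,0,-20],"angular": [0,0,0],"claw": 38},{"linear": [0,0,-60],"angular": [0,0,0],"claw": 50},{"linear": [-20,0,-100],"angular": [0,0,0],"claw": 60},{"linear": [-60,0,-140],"angular": [0,0,0],"claw": 60},{"linear": [-100,0,-160],"angular": [0,0,0],"claw": 60},{"linear": [-100,0,-160],"angular": [0,0,0],"claw": 60},{"linear": [-100,0,-160],"angular": [0,0,0],"claw": 60}]}}

```text
time_s: 30.65
position: [0.4664, -0.3318, 0.1746]
orientation: [0.802, 0.598, 0.0, 0.002]
wrist_force: [-0.5, -0.0, -0.4]
finger_gap: 0.06
```

```bash
python3 - <<'E'
from h import *
C,p,d,P=look('w21'); print(yaw())
q=tpts(P,(.4944,-.2343),.042,.0175,.026); r=cv2.minAreaRect((q[:,:2]*1000).astype(np.float32)); print(r,np.median(q[:,2]))
A=np.c_[q[:,:2]-[.4944,-.2343],np.ones(len(q))]; print('plane',np.linalg.lstsq(A,q[:,2],rcond=None)[0].round(4))
print('squat',circ(tpts(P,(.5796,-.2594),.03,.0395,.046)))
P2=world(cam('top'),imaging.snapshot('top')[1])
t,dd=imaging.snapshot('top'); cv2.imwrite('pics/topend.png',cv2.resize(t[90:300,80:420],None,fx=2.3,fy=2.3)[:,:,::-1])
E
```

```text
[ 0.4664 -0.3318  0.1746] qd 0.046 gap 0.06 [-0.5 -0.  -0.4]
73.50458283848995
((495.6371765136719, -233.75045776367188), (65.96341705322266, 25.765193939208984), 74.10823059082031) 0.02117648167448602
plane [-0.0016 -0.0031  0.0212]
squat (array([ 580.1, -260.4,   33.9]), array([ 580.4, -260.3]), np.float64(41.2), 1196)
```

View pics/w21.png

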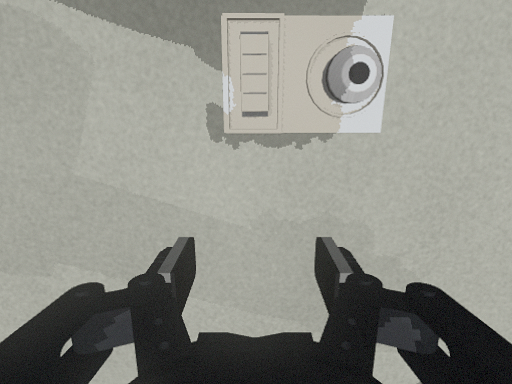

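View pics/topend.png

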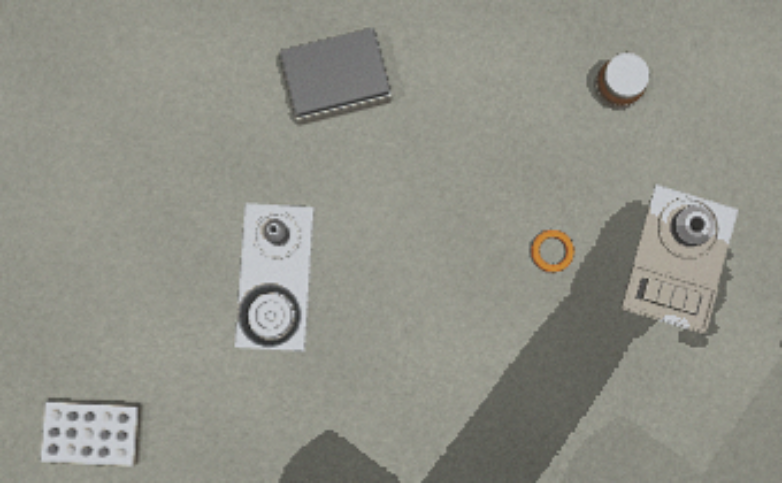

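The last wrist and top views show all five parts in place. The slide's lid is 21.2 mm up and level, centred about 1.4 mm from the bay centre. The tip box, jar, rack and orange ring sit at the same pixels as at the start, and the gripper is clear of everything. I'm handing it in.

```bash
python3 - <<'E'
from rig import job
print(job.sign_off())
E
```

```text
the job is handed in; nothing more can be done
None
```

Both kits are made up and the job is handed in, at about 31 s of the 115 s allowed. The hand-in gives no verdict, so these are my own last camera checks:

| Part | Where it is | Top height | Off centre |
|---|---|---|---|
| Small-hole ring | Bottom of the tube, flat | 15.2 mm | under 1 mm |
| Large-hole ring | On the small-hole ring, flat | 27.0 mm | under 1 mm |
| Slim objective | Round collar of the tube tray, upright | 65.1 mm | about 2 mm |
| Squat objective | Round collar of the other tray, upright | 41.2 mm | about 1–2 mm |
| Chamber slide | Oblong bay, lid up and level | 21.2 mm | about 1.4 mm |

- **Heights:** each top height matches the given sizes on a 3 mm tray floor to within 0.3 mm.
- **Bystanders:** in the final top view the tip box, jar, rack and the orange ring look unmoved. I compared the pictures and did not measure the distances.
- **What went wrong:** I took hold of the small-hole ring too high at first. It slipped out on lifting and stayed flat on the bench. A lower, firmer grip worked. The fingertips pressed on the bench with up to about 8 N during the ring pick-ups.
- **What disagreed:** the finger opening read 2 to 2.5 mm less than each part's true width while gripping. The first depth readings of the rings and the objectives from the top camera were up to about 15 mm off in height, so I relied on the wrist camera.

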